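# Pack finds trays in a transit carrier and lock them with the retaining rod

### The arm

A 6-joint arm with a two-finger parallel gripper is mounted at the origin on the work surface. World frame = base frame: x ahead of the robot, y to its left, z up, the work surface at z = 0. Lengths are in m, angles in degrees, forces in N, time in s.
With the tool pointing down it reaches from about 0.4 to 0.825 m from the base axis. Payload 7 kg.
Tool frame: the origin (TCP) lies midway between the tips of the shut fingers; the grasp point (between the pads) lies 19 mm behind it (ctrl.hold_point_z is the distance from the TCP to the grasp point, in m); z points along the fingers, y is the line along which they close (so a half turn about z gives the same grasp; the last joint's range is limited). The gripper opens to 88 mm and grips with 3 to 60 N. Pads are 19 mm wide; open, the fingers measure 130 mm over their backs; the gripper's body (78 mm by 193 mm) begins 47 mm behind the grasp point.
Start: joints at [92.481, 20.546, 0.682, 0, -70.136, -16.507], TCP at [0.164, 0.655, 0.227] pointing down, gripper open.
Joint ranges: [-176.03, 176.03], [-82.01, 121.73], [-58.28, 71.71], [-173.87, 95.51], [-174.79, -0.11], [-173.66, 173.66]. Speed limits (degrees/s): [136.94, 136.94, 172.46, 180, 180, 180].

### API

Orientations are given as [roll, pitch, yaw] about the fixed x, y, z axes, in that order (R = Rz(yaw) Ry(pitch) Rx(roll)).
In Python, from plant import ctrl gives the robot as it stands.
- The arm moves only by the tool apply_moves, never from a script. Its argument "deltas" is a list of rows, each an object with "fingers": the finger opening in mm, from 0 to 87.6; "delta_pos": the shift along the tool's x, y, z in mm, a list of three; "angular": the turn, a rotation vector about the tool's x, y, z in degrees, a list of three. A call has 1 to 10 rows; each row is the pose to reach, as a shift and turn from the pose commanded when the call began, along the tool's axes at that moment; what a row does not reach only later rows make up. A row lasts 1/10 s, in which the tool goes at most 50 mm and 8.59 degrees, less where a joint would pass 70% of its speed; a pose out of reach is approached as far as the arm can. A call with a gripper value outside its range is refused whole. The fingers move at their own pace and stop on an object; the grip force is fixed at half the most. Time passes only in rows, so rows that repeat a pose let the fingers close. It gives the time, the measured TCP pose, the force, the opening and the grip force at its end, in the units of the state.
- ctrl.get_obs(): the state, without advancing time (a new reading comes with each control period).
- ctrl.snapshot(name): name is "scene" or "side" or "wrist"; returns the picture (384x512x3 uint8, red, green, blue); there is no depth.
- ctrl.camera_params(name): a dict with "fx", "fy", "cx", "cy" (pixels), "dist_coeffs" ([k1, k2, p1, p2, k3] as OpenCV has them; the pictures are not rectified), "cam_to_world" (4x4, takes a point from camera to world coordinates); the wrist camera has in their place "mount" (4x4, takes a point from camera to tool coordinates, whose origin is the TCP and whose axes are the flange's). Camera axes: x right, y up, looking along -z (the intrinsics and any distortion apply to the point x, -y, -z); pixel columns grow to the right and rows downward; lengths in m; the calibration is good to about 2 mm. A picture is of the moment at which its call begins: read the wrist's pose just before it. camera_params takes no time and is no camera call.
- ctrl.close_job(): hands the job in; it is judged then, once.
The state is a dict: "clock": time; "joint_pos": joint angles; "qvel": joint speeds; "tau": joint torques, N m; "tool_pos": TCP position; "orientation": TCP orientation; "force": force on the tool from outside, world axes, zero at the start; "moment": the same for the moment, N m; "opening": finger opening in m; "gripper_force": force on a finger pad.
Only numpy, scipy, OpenCV 4.12 (cv2) and the standard library are available. Lean on these libraries where they do the work, as an engineer would, in place of code of your own. Each camera call takes 0.05 s, during which the arm holds its last target. There are 200 camera calls.

### The job

Pack the finds for transport: draw the retaining rod out of the empty carrier, lay it aside on its wooden rest or on the table, stack all the blue trays squarely in the carrier in any order, and lay the yellow lid on top of the stack with its lug upwards. Then lock the stack by threading the rod through one cheek of the carrier, the lug on the lid and the other cheek, until its red handle is fully home against the cheek. Leave the gilded ornament, the jar, the work light and the brush where they are.

Things in the scene. Friction and masses are not known exactly. Their poses are not given: they have to be found in the camera images.
- carrier: Open aluminium transit carrier, fixed to the table; place and yaw vary. Origin: centre of its underside, z up. Grey base plate 100 (x) x 156 (y) x 10 mm. Two upright cheek plates at its ends, 86 wide, 150 high, with lips flared out to z = 163: inner faces at y = -67 and 67, outer faces at y = -73 and 73.
- carrier_pocket (a point): Middle of the pocket floor (top of the carrier's base, 10 mm above the table), axes as the carrier. The pocket is 134 long (y), 68 wide (x). Guides at x = -34 and 34 cover only the 18 mm next to each cheek; between them front and back are open for fingers (98 mm).
- carrier_hole (a point): Middle hole of the cheek at -y, on its outer face. Each cheek has three round 16 mm holes along y at x = 0, 82, 106 and 130 mm above the carrier's underside (this is the 106 one); those of the two cheeks face one another. With 2, 3 or 4 trays and the lid in, the lug's hole is level with the 82, 106 or 130 mm holes.
- lid_lug (a point): Centre of the lug's hole on the loose lid (200 to 325 g): a yellow plate 64 (x) x 130 (y) x 8 mm with a dark steel lug in its middle, 32 (x) x 20 (y) mm, 32 high. The round 16 mm hole runs along y, 16 mm above the plate's top, 24 above its underside. The lug is the grip (32 mm across x). z up; it fits either way round.
- rod_handle (a point): Middle of the red handle of the loose retaining rod (160 g), on its axis; x points along the rod to its tip. Handle: square bar 20 x 20 x 80 mm, faces level and upright at the start, ending 40 mm ahead in a flat shoulder. At the start the rod lies level through the middle (106 mm) holes of the empty carrier, handle outside the cheek at the carrier's -y.
- rest: Fixed wooden rest with a 90 degree V groove along its x, 70 mm long, 50 wide, 34 high; the groove's bottom is 20 mm above the table, its mouth 28 wide. A rod laid in it has its axis 28 mm up. Its x points to the robot's left: laid with its tip that way and the block under the 10 to 80 mm of shaft ahead of the shoulder, the rod balances. Origin: centre of its underside.
- rod_shoulder (a point): Front face of the handle on the rod's axis, where the round steel shaft begins: 12 mm in diameter, 175 long to its round tip. Axes as rod_handle. The rod balances about 42 mm ahead of here. When the rod is home this face rests against the outer face of a cheek.
- rod_mid (a point): Point on the rod's axis 73 mm ahead of the shoulder: it lies in the middle of the lug when the rod is home. Same axes.
- rod_tip (a point): Round end of the shaft, 175 mm ahead of the shoulder. Same axes.
- ornament: Bystander: carved gilded ornament, 75 x 190 mm, 30 high; origin under its centre.
- jar: Bystander: clear jar with a white cap, 64 mm wide, 60 high; origin under its centre.
- worklight: Bystander: black work light, 36 x 120 mm, 110 high; origin under its centre.
- brush: Bystander: brush 170 mm long lying on the table; origin under its centre.
- tray1_c (a point): Centre (half-way up) of a loose blue finds tray, 64 (x) x 130 (y) x 24 mm high, 175 to 350 g, closed to the gripper like a solid box, with grey foam and a fragment bedded below its rim. z up; fits either way round. Grip it across its 64 mm width. None if this tray is absent.
- tray2_c (a point): Centre (half-way up) of a loose blue finds tray, 64 (x) x 130 (y) x 24 mm high, 175 to 350 g, closed to the gripper like a solid box, with grey foam and a fragment bedded below its rim. z up; fits either way round. Grip it across its 64 mm width. None if this tray is absent.
- tray3_c (a point): Centre (half-way up) of a loose blue finds tray, 64 (x) x 130 (y) x 24 mm high, 175 to 350 g, closed to the gripper like a solid box, with grey foam and a fragment bedded below its rim. z up; fits either way round. Grip it across its 64 mm width. None if this tray is absent.
- tray4_c (a point): Centre (half-way up) of a loose blue finds tray, 64 (x) x 130 (y) x 24 mm high, 175 to 350 g, closed to the gripper like a solid box, with grey foam and a fragment bedded below its rim. z up; fits either way round. Grip it across its 64 mm width. None if this tray is absent.
- rod: The retaining rod as a whole; origin and axes as rod_shoulder.
- lid: The lid as a whole; origin: centre of its underside. Axes as lid_lug.
Not all that is in view belongs to the job. Leave any purple look-alike of the part that bears tray2_c alone.

How it is judged (in metres and radians):
On the way, in this order (a step that is already met when the one before it is completed fails the run):
1. the rod is drawn out of the carrier, laid down and let go (height (world z) of each of rod_mid, rod_tip below 0.06 m and horizontal distance between rod_mid and carrier above 0.08 m and contact force between the fingers and rod below 0.5 N and linear speed of rod below 0.05 m/s), for 0.2 s.
2. every tray stands squarely in the carrier (x of tray1_c in the frame of carrier between -0.0045 and 0.0045 m and y of tray1_c in the frame of carrier between -0.0045 and 0.0045 m and angle between the y axis of each of tray1_c, tray2_c, tray3_c, tray4_c and the y axis of carrier, either way round below 0.09 rad and angle between each of tray1_c, tray2_c, tray3_c, tray4_c's own z axis and vertical below 0.06 rad and z of each of tray1_c, tray2_c, tray3_c, tray4_c in the frame of carrier below 0.1 m and x of tray2_c in the frame of carrier between -0.0045 and 0.0045 m and y of tray2_c in the frame of carrier between -0.0045 and 0.0045 m and x of tray3_c in the frame of carrier between -0.0045 and 0.0045 m and y of tray3_c in the frame of carrier between -0.0045 and 0.0045 m and x of tray4_c in the frame of carrier between -0.0045 and 0.0045 m and y of tray4_c in the frame of carrier between -0.0045 and 0.0045 m), for 0.2 s.
3. the lid lies on the stack, lug up (all of step 2 and x of lid_lug in the frame of carrier between -0.0045 and 0.0045 m and y of lid_lug in the frame of carrier between -0.0045 and 0.0045 m and angle between the y axis of lid_lug and the y axis of carrier, either way round below 0.09 rad and angle between lid_lug's own z axis and vertical below 0.06 rad and z of lid_lug in the frame of tray1_c above 0.03 m and z of lid_lug in the frame of tray2_c above 0.03 m and z of lid_lug in the frame of tray3_c above 0.03 m and z of lid_lug in the frame of tray4_c above 0.03 m and z of lid_lug in the frame of carrier above 0.078 m and (z of lid_lug in the frame of tray1_c below 0.039 m or z of lid_lug in the frame of tray2_c below 0.039 m or z of lid_lug in the frame of tray3_c below 0.039 m or z of lid_lug in the frame of tray4_c below 0.039 m)), for 0.2 s.
4. the rod is through the first cheek and the lug (angle between the x axis of rod_mid and the y axis of carrier, either way round below 0.06 rad and distance between rod_tip and lid_lug below 0.06 m and distance between rod_mid and lid_lug below 0.09 m and x of rod_tip in the frame of lid_lug between -0.008 and 0.008 m and z of rod_tip in the frame of lid_lug between -0.008 and 0.008 m), for 0.05 s.
At the end, for the whole second after the job is handed in: Every tray lies in the carrier within 4.5 mm of its middle, square within 0.09 rad; the lid lies on the stack within the same limits, lug up; the rod runs through cheek, lug and cheek within 0.06 rad, its shoulder home (rod_mid within 8 mm of the lug's centre); all at rest (all of step 3 and angle between the x axis of rod_mid and the y axis of carrier, either way round below 0.06 rad and distance between rod_mid and lid_lug below 0.008 m and linear speed of each of rod, lid below 0.02 m/s); the robot touches nothing.
It fails at once if the ornament is disturbed (moved over 25 mm) (distance of ornament from where it was at the start of the episode above 0.025 m).
It fails at once if the jar is disturbed (moved over 25 mm) (distance of jar from where it was at the start of the episode above 0.025 m).
It fails at once if the worklight is disturbed (moved over 25 mm) (distance of worklight from where it was at the start of the episode above 0.025 m).
It fails at once if the brush is disturbed (moved over 25 mm) (distance of brush from where it was at the start of the episode above 0.025 m).
Of tray1, tray2, tray3, tray4 only 2 to 4 are there at a start; the rules pass over those that are not, and their reading is None.
At some moment in a run one of tray1, tray2, tray3, tray4, lid may be knocked a few centimetres aside while the robot is not near it.
Once in a run the grip may slacken for a moment while it holds something.
It also fails if it takes over 210 s, if anything falls off the work surface, if the arm or the gripper's body presses on something with over 40 N, if the wrist force passes 120 N, or if a joint passes its speed limit or range.

## Working session

There is one attempt and no reset: what is moved stays moved. The work goes in short steps, Python scripts to look and compute and a tool call to move; the robot and the scene stay as the last step left them, time stands still between calls to the robot, and variables do not carry over. Pictures are saved under pics/ and viewed, at most 14 in all, crops included, and the job is handed in when it is done.

Besides the shell and the picture viewer there is one more tool, called as name([rows], argument=value, ...), one row to a line, values as JSON. apply_moves: Moves the arm, as the interface text tells. Its arguments: {"type":"object","properties":{"deltas":{"type":"array"}},"required":["deltas"]}

```bash
ls; mkdir -p pics; cat > h.py <<'E'
import numpy as np,cv2
from plant import ctrl
from scipy.spatial.transform import Rotation as Rn
def tool():
    o=ctrl.get_obs();T=np.eye(4);T[:3,:3]=Rn.from_euler('xyz',o['orientation'],degrees=True).as_matrix();T[:3,3]=o['tool_pos'];return T
def cam(n):
    p=ctrl.camera_params(n)
    M=np.array(p['cam_to_world']) if n!='wrist' else tool()@np.array(p['mount'])
    K=np.array([[p['fx'],0,p['cx']],[0,p['fy'],p['cy']],[0,0,1.]]);return K,np.array(p['dist_coeffs'],float),M
def snap(n,name=None):
    c=cam(n);im=np.array(ctrl.snapshot(n))
    if name: cv2.imwrite('pics/'+name+'.png',im[:,:,::-1])
    return im,c
def rays(px,c):
    K,d,M=c;u=cv2.undistortPoints(np.array(px,float).reshape(-1,1,2),K,d).reshape(-1,2)
    v=np.c_[u[:,0],-u[:,1],-np.ones(len(u))]@M[:3,:3].T;return M[:3,3],v
def onz(px,c,z):
    o,v=rays(px,c);return o+v*((z-o[2])/v[:,2])[:,None]
def proj(P,c):
    K,d,M=c;q=(np.array(P,float).reshape(-1,3)-M[:3,3])@M[:3,:3];q=q*[1,-1,-1]
    return cv2.projectPoints(q,np.zeros(3),np.zeros(3),K,d)[0].reshape(-1,2)
E
python3 - <<'E'
from h import *
print(ctrl.get_obs())
ims=[snap(n,n+'0')[0] for n in('scene','side','wrist')]
for n in('scene','side','wrist'):
    c=cam(n);print(n,c[0][0,0],c[1],np.round(c[2],3).tolist())
    
cv2.imwrite('pics/two.png',cv2.resize(np.hstack(ims[:1]),(800,600))[:,:,::-1])
E
```

```text
pics
{'clock': 0.0, 'joint_pos': array([ 9.24806749e+01,  2.05919206e+01,  6.33506688e-01, -2.03376688e-02,
       -7.01346274e+01, -1.65063779e+01]), 'qvel': array([ 0.00660489,  0.0099492 ,  0.05836471, -0.04124077, -0.10068607,
        0.02606606]), 'tau': array([ 3.23603099e-04, -5.82720530e+01,  2.93052185e+01,  6.99720025e+00,
        7.01768513e-03, -1.64316734e-04]), 'tool_pos': array([0.16350308, 0.65439793, 0.22561448]), 'orientation': array([ 1.79905361e+02, -8.10701842e-03, -1.40326228e+01]), 'force': array([-0.56221858, -0.08776747,  0.17311173]), 'moment': array([-0.00924788,  0.01753795,  0.02174615]), 'gripper_force': 0.0, 'opening': 0.08783386728204902}
scene 346.9969459303154 [-0.03809487  0.          0.          0.          0.        ] [[-0.871, -0.39, 0.297, 0.924], [0.49, -0.671, 0.557, 0.622], [-0.018, 0.631, 0.776, 0.925], [0.0, 0.0, 0.0, 1.0]]
side 454.5537845210957 [-0.11895035  0.          0.          0.          0.        ] [[0.696, 0.517, -0.499, -0.05], [-0.718, 0.494, -0.49, -0.636], [-0.007, 0.699, 0.715, 1.015], [0.0, 0.0, 0.0, 1.0]]
wrist 326.5837825081416 [-0.09676181  0.          0.          0.          0.        ] [[-0.243, 0.935, 0.258, 0.234], [-0.97, -0.234, -0.064, 0.638], [0.001, -0.266, 0.964, 0.383], [0.0, 0.0, 0.0, 1.0]]
```

View pics/two.png

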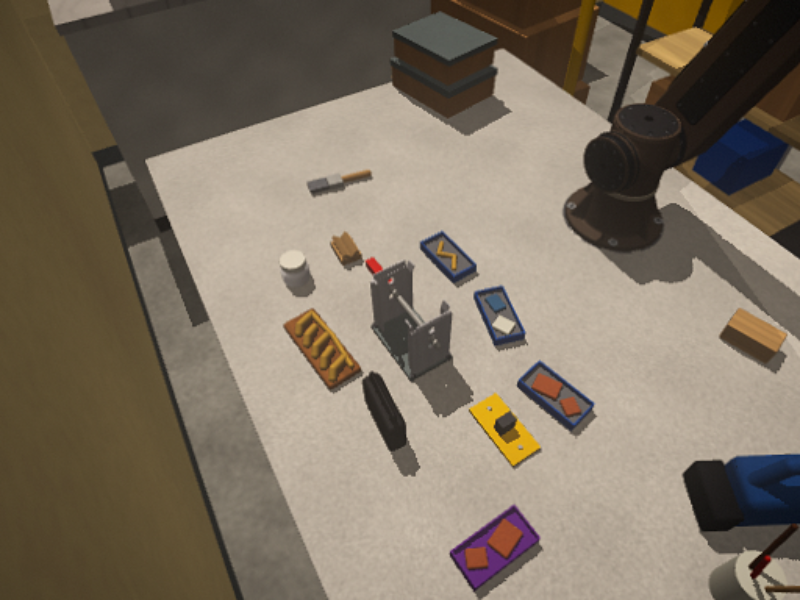

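View pics/side0.png

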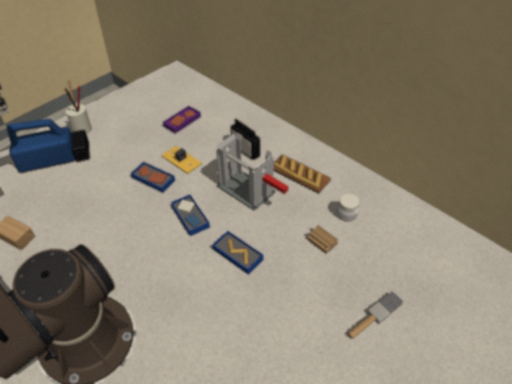

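```bash
cat > objs.py <<'E'
from h import *
def blobs(im,kind,amin=60):
    h=cv2.cvtColor(im,cv2.COLOR_RGB2HSV)
    r={'blue':((105,120,30),(122,255,255)),'yellow':((20,170,120),(30,255,255)),'red':((0,200,90),(4,255,255)),'red2':((176,200,90),(180,255,255)),'purple':((130,90,30),(150,255,255))}[kind]
    m=cv2.inRange(h,*map(np.array,r))
    if kind=='red': m|=cv2.inRange(h,np.array((176,200,90)),np.array((180,255,255)))
    cs,_=cv2.findContours(m,cv2.RETR_EXTERNAL,cv2.CHAIN_APPROX_NONE)
    return [c.reshape(-1,2) for c in cs if cv2.contourArea(c)>amin]
def rect(c,cm,z):
    P=onz(c,cm,z)[:,:2];(x,y),(w,h),a=cv2.minAreaRect((P*1000).astype(np.float32))
    if w>h:w,h,a=h,w,a+90   # a = direction of short side
    return round(x),round(y),round(w),round(h),round((a+90)%180,1) # angle of long axis
E
python3 - <<'E'
from objs import *
ims={}
for n in('scene','side'):
    im=cv2.imread(f'pics/{n}0.png')[:,:,::-1].copy();c=cam(n);ims[n]=im
    for k,z in(('blue',.012),('yellow',.006),('purple',.012),('red',.106)):
        for b in blobs(im,k,20):print(n,k,b.mean(0).round(),rect(b,c,z))
a=cv2.resize(ims['scene'][150:250,195:325],None,fx=5,fy=5,interpolation=cv2.INTER_CUBIC)
b=cv2.resize(ims['side'][110:210,200:330],None,fx=5,fy=5,interpolation=cv2.INTER_CUBIC)
cv2.imwrite('pics/car_a.png',a[:,:,::-1]);cv2.imwrite('pics/car_b.png',b[:,:,::-1])
E
```

```text
scene blue [491. 312.] (246, 644, 116, 156, 152.0)
scene blue [472. 105.] (-474, 4, 169, 358, 14.4)
scene yellow [323. 275.] (568, 324, 64, 130, 92.2)
scene yellow [456.  13.] (-1103, -618, 58, 208, 31.0)
scene yellow [427.  10.] (-981, -739, 128, 323, 36.6)
scene yellow [403.   4.] (-896, -872, 93, 158, 37.4)
scene purple [316. 350.] (700, 484, 66, 134, 3.7)
scene red [239. 170.] (625, -67, 16, 33, 92.8)
side blue [236. 258.] (430, -84, 65, 133, 94.4)
side blue [196. 228.] (408, 55, 33, 65, 147.4)
side blue [152. 182.] (445, 318, 66, 136, 105.6)
side blue [ 40. 144.] (276, 761, 214, 316, 70.3)
side purple [181. 122.] (701, 484, 75, 133, 3.6)
side purple [184. 111.] (738, 517, 24, 52, 17.8)
side red [274. 183.] (623, -44, 15, 71, 92.4)
```

View pics/car_a.png

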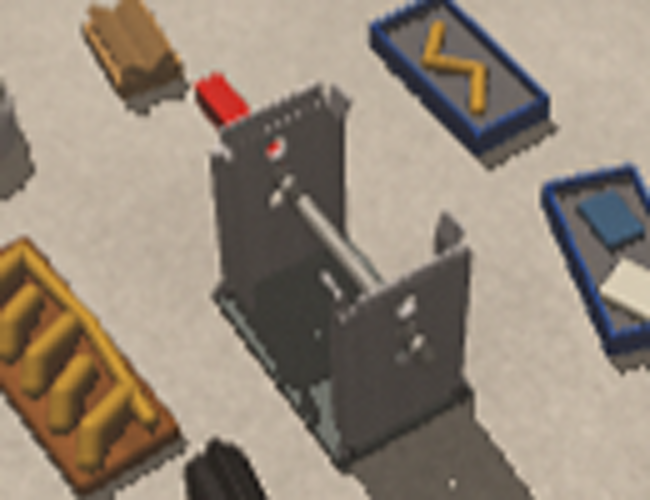

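View pics/car_b.png

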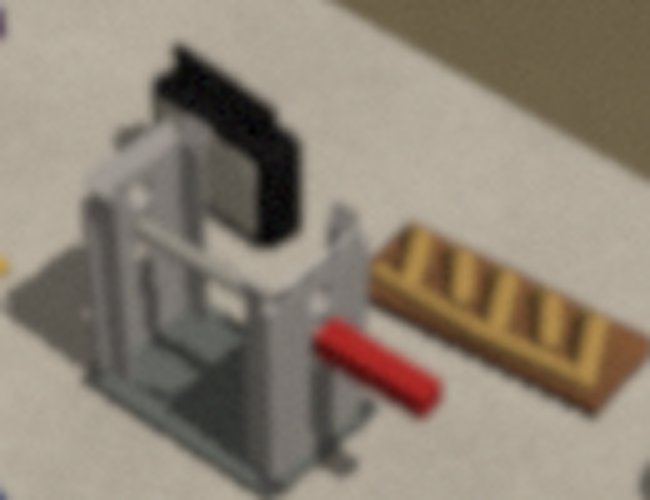

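```bash
python3 - <<'E'
from objs import *
s=cam('scene');d=cam('side')
A=lambda p:np.array(p)/5+[195,150]; B=lambda p:np.array(p)/5+[200,110]
print('scene base',onz(A([[345,467],[468,405],[215,293]]),s,0.005).round(4)*1000)
print('side base',onz(B([[270,495],[90,380]]),d,0.005).round(4)*1000)
print('scene rest top corners/bottom',onz(A([[88,10],[150,0],[185,65],[125,85]]),s,.034).round(4)*1000)
im=cv2.imread('pics/side0.png')[:,:,::-1]
h=cv2.cvtColor(im,cv2.COLOR_RGB2HSV)
for n in('scene','side'):
    im=cv2.imread(f'pics/{n}0.png')[:,:,::-1].copy();h=cv2.cvtColor(im,cv2.COLOR_RGB2HSV);c=cam(n)
    p={'scene':[(281,150),(306,186),(375,240)],'side':[(236,233),(180,205),(135,178)]}[n]
    m=cv2.inRange(h,np.array((105,110,20)),np.array((128,255,255)));cs,_=cv2.findContours(m,cv2.RETR_EXTERNAL,cv2.CHAIN_APPROX_NONE)
    for k in cs:
        if cv2.contourArea(k)>80: print(n,k.reshape(-1,2).mean(0).round(),rect(k.reshape(-1,2),c,.012))
    b=blobs(im,'red',20)[0]
    print('redz',rect(b,c,.116),rect(b,c,.1))
print(proj([[.62,.067,0.]],cam('wrist')))
E
```

```text
scene base [[6.618e+02 1.555e+02 5.000e+00]
 [5.737e+02 1.555e+02 5.000e+00]
 [6.706e+02 2.000e-01 5.000e+00]]
side base [[576.4  -5.7   5. ]
 [566.9 141.5   5. ]]
scene rest top corners/bottom [[ 642.6 -252.6   34. ]
 [ 599.  -238.9   34. ]
 [ 606.1 -167.5   34. ]
 [ 651.1 -171.6   34. ]]
scene [490. 312.] (248, 645, 120, 153, 149.2)
scene [474. 100.] (-474, 4, 169, 360, 14.5)
redz (629, -59, 15, 33, 92.8) (623, -72, 16, 33, 92.8)
side [235. 256.] (430, -83, 66, 133, 94.7)
side [189. 223.] (426, 104, 62, 124, 75.0)
side [152. 182.] (429, 306, 65, 141, 125.6)
side [ 39. 144.] (277, 762, 215, 318, 70.3)
redz (615, -51, 15, 71, 92.4) (627, -40, 15, 72, 92.4)
[[250.04469848 200.4275612 ]]
```

```bash
cat >> h.py <<'E'
def plan(pos,yaw,pitch=0,T=None,R=None):
    "delta from the present pose to pos (mm), tool down with yaw; pitch = turn about tool y"
    T=tool() if T is None else T
    G=np.eye(4);G[:3,:3]=(Rn.from_euler('xyz',[180,0,yaw],degrees=True)*Rn.from_euler('y',pitch,degrees=True)).as_matrix();G[:3,3]=np.array(pos)/1000
    d=T[:3,:3].T@(G[:3,3]-T[:3,3])*1000;w=Rn.from_matrix(T[:3,:3].T@G[:3,:3]).as_rotvec(degrees=True)
    print('delta',d.round(1).tolist(),'ang',w.round(2).tolist(),'rows',round(max(np.linalg.norm(d)/50,np.linalg.norm(w)/8.59),1));return G
E
python3 - <<'E'
from h import *
G=plan((400,330,320),-50);G=plan((620,-40,310),-87,T=G)
E
```

```text
delta [308.1, 257.6, -93.8] ang [0.07, -0.03, 35.97] rows 8.2
delta [424.8, 69.3, 10.0] ang [-0.0, -0.0, 37.0] rows 8.6
```

apply_moves([
  {"fingers":87,"delta_pos":[308,258,-94],"angular":[0,0,36]},
  {"fingers":87,"delta_pos":[308,258,-94],"angular":[0,0,36]},
  {"fingers":87,"delta_pos":[308,258,-94],"angular":[0,0,36]},
  {"fingers":87,"delta_pos":[308,258,-94],"angular":[0,0,36]},
  {"fingers":87,"delta_pos":[308,258,-94],"angular":[0,0,36]},
  {"fingers":87,"delta_pos":[308,258,-94],"angular":[0,0,36]},
  {"fingers":87,"delta_pos":[308,258,-94],"angular":[0,0,36]},
  {"fingers":87,"delta_pos":[308,258,-94],"angular":[0,0,36]},
  {"fingers":87,"delta_pos":[308,258,-94],"angular":[0,0,36]},
  {"fingers":87,"delta_pos":[308,258,-94],"angular":[0,0,36]},
])

```text
clock: 1.15
tool_pos: [0.4009, 0.3285, 0.3212]
orientation: [-179.9, 0.0, -50.2]
force: [-0.2, -0.0, -0.1]
opening: 0.0866
gripper_force: 0.0
```

apply_moves([
  {"fingers":87,"delta_pos":[425,69,10],"angular":[0,0,37]},
  {"fingers":87,"delta_pos":[425,69,10],"angular":[0,0,37]},
  {"fingers":87,"delta_pos":[425,69,10],"angular":[0,0,37]},
  {"fingers":87,"delta_pos":[425,69,10],"angular":[0,0,37]},
  {"fingers":87,"delta_pos":[425,69,10],"angular":[0,0,37]},
  {"fingers":87,"delta_pos":[425,69,10],"angular":[0,0,37]},
  {"fingers":87,"delta_pos":[425,69,10],"angular":[0,0,37]},
  {"fingers":87,"delta_pos":[425,69,10],"angular":[0,0,37]},
  {"fingers":87,"delta_pos":[425,69,10],"angular":[0,0,37]},
  {"fingers":87,"delta_pos":[425,69,10],"angular":[0,0,37]},
])

```text
clock: 2.15
tool_pos: [0.6213, -0.042, 0.3082]
orientation: [179.8, -0.0, -87.2]
force: [0.3, 0.2, -0.3]
opening: 0.0869
gripper_force: 0.0
```

```bash
python3 - <<'E'
from objs import *
im,c=snap('wrist','w1')
for b in blobs(im,'red',50):print(b.mean(0),rect(b,c,.116),rect(b,c,.106))
cv2.imwrite('pics/w1b.png',cv2.resize(im,(768,576),interpolation=cv2.INTER_CUBIC)[:,:,::-1])
E
```

```text
[252.72619048 166.99404762] (626, -43, 18, 78, 92.7) (626, -41, 18, 80, 92.7)
```

View pics/w1b.png

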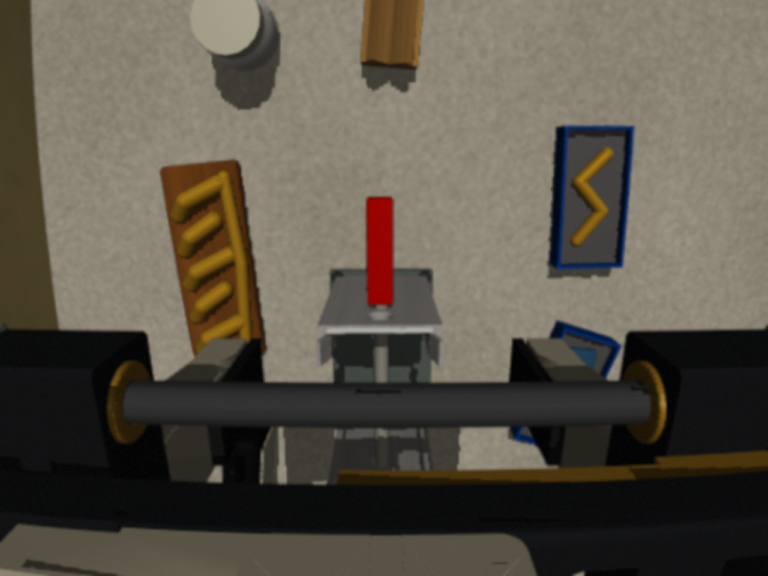

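```bash
python3 - <<'E'
from objs import *
im=cv2.imread('pics/w1.png');c=cam('wrist')
p=lambda q:np.array(q)/1.5
print('base edge',onz(p([[332,270],[432,270]]),c,.01)*1000)
print('lip',onz(p([[320,327],[440,327]]),c,.163)*1000)
print('rest edge z34',onz(p([[362,65],[417,68]]),c,.034)*1000)
plan((627,-57,89),-87.3)
E
```

```text
base edge [[ 6.69725433e+02  2.12474136e-01  1.00000000e+01]
 [ 5.74047734e+02 -4.44929055e+00  1.00000000e+01]]
lip [[661.91860063   1.62103317 163.        ]
 [583.03045052  -2.20900026 163.        ]]
rest edge z34 [[ 646.97641023 -181.74575201   34.        ]
 [ 601.30533955 -181.67313103   34.        ]]
delta [16.7, -6.3, 219.5] ang [0.17, -0.01, 0.16] rows 4.4
```

apply_moves([
  {"fingers":87,"delta_pos":[17,-6,100],"angular":[0,0,0]},
  {"fingers":87,"delta_pos":[17,-6,100],"angular":[0,0,0]},
  {"fingers":87,"delta_pos":[17,-6,180],"angular":[0,0,0]},
  {"fingers":87,"delta_pos":[17,-6,200],"angular":[0,0,0]},
  {"fingers":87,"delta_pos":[17,-6,219],"angular":[0,0,0]},
  {"fingers":10,"delta_pos":[17,-6,219],"angular":[0,0,0]},
  {"fingers":10,"delta_pos":[17,-6,219],"angular":[0,0,0]},
  {"fingers":10,"delta_pos":[17,-6,219],"angular":[0,0,0]},
  {"fingers":10,"delta_pos":[17,-6,219],"angular":[0,0,0]},
  {"fingers":10,"delta_pos":[17,-6,219],"angular":[0,0,0]},
])

```text
clock: 3.2
tool_pos: [0.6276, -0.0565, 0.0931]
orientation: [-179.9, 0.0, -87.0]
force: [1.0, -0.6, 0.2]
opening: 0.0526
gripper_force: 0.0
```

apply_moves([
  {"fingers":10,"delta_pos":[0,0,0],"angular":[0,0,0]},
  {"fingers":10,"delta_pos":[0,0,0],"angular":[0,0,0]},
  {"fingers":10,"delta_pos":[0,0,0],"angular":[0,0,0]},
  {"fingers":10,"delta_pos":[0,0,0],"angular":[0,0,0]},
])

```text
clock: 3.6
tool_pos: [0.6269, -0.0568, 0.0916]
orientation: [180.0, -0.0, -87.0]
force: [0.6, -0.7, 0.8]
opening: 0.0206
gripper_force: 0.5
```

apply_moves([
  {"fingers":10,"delta_pos":[0,0,0],"angular":[0,0,0]},
  {"fingers":10,"delta_pos":[0,0,0],"angular":[0,0,0]},
  {"fingers":10,"delta_pos":[0,0,-1],"angular":[0,0,0]},
  {"fingers":10,"delta_pos":[0,0,-1.5],"angular":[0,0,0]},
  {"fingers":10,"delta_pos":[6,0,-1.5],"angular":[0,0,0]},
  {"fingers":10,"delta_pos":[15,0,-1.5],"angular":[0,0,0]},
  {"fingers":10,"delta_pos":[25,0,-1.5],"angular":[0,0,0]},
])

```text
clock: 4.3
tool_pos: [0.6282, -0.0825, 0.093]
orientation: [180.0, -0.0, -87.0]
force: [0.7, 0.5, -1.4]
opening: 0.0197
gripper_force: 30.0
```

Free of load; keep drawing.

apply_moves([
  {"fingers":10,"delta_pos":[15,0,0],"angular":[0,0,0]},
  {"fingers":10,"delta_pos":[30,0,0],"angular":[0,0,0]},
  {"fingers":10,"delta_pos":[45,0,0],"angular":[0,0,0]},
  {"fingers":10,"delta_pos":[60,0,0],"angular":[0,0,0]},
  {"fingers":10,"delta_pos":[75,0.5,0],"angular":[0,0,0]},
  {"fingers":10,"delta_pos":[90,0.5,0],"angular":[0,0,0]},
  {"fingers":10,"delta_pos":[105,0.5,0],"angular":[0,0,0]},
  {"fingers":10,"delta_pos":[120,0.5,0],"angular":[0,0,0]},
])

```text
clock: 5.1
tool_pos: [0.634, -0.2029, 0.0931]
orientation: [-180.0, -0.0, -87.0]
force: [0.5, 1.4, -1.1]
opening: 0.02
gripper_force: 30.0
```

```bash
python3 - <<'E'
from objs import *
im,c=snap('wrist','w2');s,_=snap('side','s2');print(ctrl.get_obs()['tool_pos'])
cv2.imwrite('pics/m2.png',np.hstack([cv2.resize(im,(400,300)),cv2.resize(s[110:290,200:440],(400,300))])[:,:,::-1])
E
```

```text
[ 0.6338878  -0.20375805  0.0929015 ]
```

View pics/m2.png

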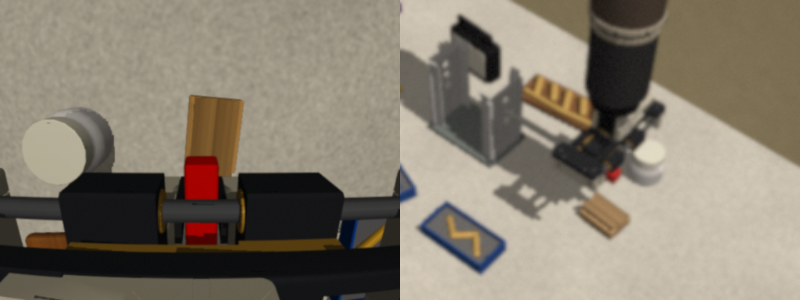

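```bash
python3 - <<'E'
from objs import *
c=cam('wrist');k=512/400
print('jar',onz([[55*k,150*k]],c,.058)*1000)
im=cv2.imread('pics/w2.png')[:,:,::-1].copy()
h=cv2.cvtColor(im,cv2.COLOR_RGB2HSV)
m=cv2.inRange(h,np.array((8,90,60)),np.array((22,255,255)));m[205:]=0
cs,_=cv2.findContours(m,cv2.RETR_EXTERNAL,cv2.CHAIN_APPROX_NONE)
for q in cs:
    if cv2.contourArea(q)>400:
        q=q.reshape(-1,2);print(rect(q,c,.034),cv2.approxPolyDP(q,4,True).reshape(-1,2).tolist())
        print(onz(cv2.approxPolyDP(q,4,True).reshape(-1,2),c,.034)[:,:2].round(3).tolist())
s=cam('scene');print('brush',onz([[200,118],[238,111]],s,.01)[:,:2])
im=cv2.imread('pics/scene0.png');
E
```

```text
jar [[ 753.43473941 -215.25962585   58.        ]]
(625, -233, 46, 57, 87.8) [[244, 122], [236, 204], [241, 199], [302, 204], [311, 129]]
[[0.646, -0.261], [0.649, -0.205], [0.646, -0.209], [0.603, -0.207], [0.602, -0.259]]
brush [[ 0.5975788  -0.48305971]
 [ 0.44235481 -0.44333203]]
```

apply_moves([
  {"fingers":10,"delta_pos":[15,0,0],"angular":[0,0,0]},
  {"fingers":10,"delta_pos":[30,0,0],"angular":[0,0,0]},
  {"fingers":10,"delta_pos":[45,0,0],"angular":[0,0,0]},
  {"fingers":10,"delta_pos":[60,0,0],"angular":[0,0,0]},
  {"fingers":10,"delta_pos":[75,0,0],"angular":[0,0,0]},
  {"fingers":10,"delta_pos":[80,0,-20],"angular":[0,0,0]},
  {"fingers":10,"delta_pos":[80,0,-50],"angular":[0,0,0]},
  {"fingers":10,"delta_pos":[80,0,-80],"angular":[0,0,0]},
  {"fingers":10,"delta_pos":[80,0,-80],"angular":[0,0,0]},
])

```text
clock: 6.1
tool_pos: [0.6406, -0.2835, 0.1785]
orientation: [-179.6, -0.2, -87.0]
force: [0.6, 0.2, -1.0]
opening: 0.0199
gripper_force: 30.0
```

```bash
python3 - <<'E'
from objs import *
im,c=snap('wrist','w3');s,_=snap('side','s3');print(ctrl.get_obs()['tool_pos'],ctrl.get_obs()['opening'])
cv2.imwrite('pics/m3.png',np.hstack([cv2.resize(im,(400,300)),cv2.resize(s[80:260,220:460],(400,300))])[:,:,::-1])
E
```

```text
[ 0.63838384 -0.28216735  0.17385505] 0.019999493669464796
```

View pics/m3.png

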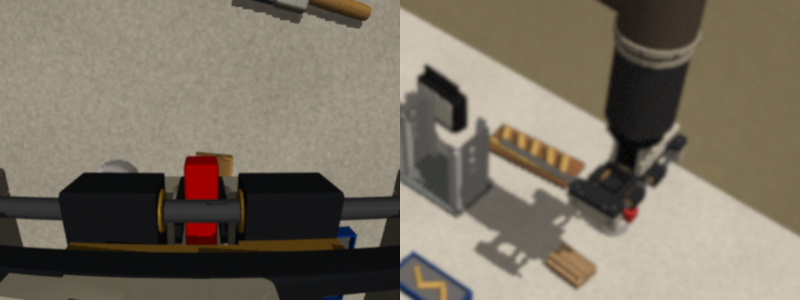

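```bash
python3 - <<'E'
from objs import *
for n,roi in(('side',(300,215,345,260)),('scene',(205,145,238,180))):
    im=cv2.imread(f'pics/{n}0.png');x0,y0,x1,y1=roi
    S=8;cr=cv2.resize(im[y0:y1,x0:x1],None,fx=S,fy=S,interpolation=cv2.INTER_CUBIC)
    h=cv2.cvtColor(cr,cv2.COLOR_BGR2HSV);m=cv2.inRange(h,np.array((5,85,30)),np.array((22,255,255)))
    q=max(cv2.findContours(m,cv2.RETR_EXTERNAL,cv2.CHAIN_APPROX_NONE)[0],key=cv2.contourArea)
    hu=cv2.approxPolyDP(cv2.convexHull(q),1.2*S,True).reshape(-1,2)
    px=(hu+.5)/S-.5+[x0,y0];c=cam(n);print(n,px.round(1).tolist())
    print('z34',(onz(px,c,.034)[:,:2]*1000).round().tolist());print('z0',(onz(px,c,0)[:,:2]*1000).round().tolist())
c=cam('wrist');k=512/400
print((onz(np.array([[197,153],[232,155]])*k,c,.034)*1000).round())
E
```

```text
side [[317.2, 225.9], [336.7, 240.2], [335.7, 243.6], [325.9, 251.9], [307.4, 237.6], [310.3, 230.6]]
z34 [[635.0, -195.0], [633.0, -264.0], [622.0, -269.0], [582.0, -267.0], [585.0, -201.0], [609.0, -191.0]]
z0 [[659.0, -179.0], [656.0, -251.0], [645.0, -257.0], [604.0, -255.0], [607.0, -186.0], [632.0, -176.0]]
scene [[220.4, 147.9], [230.3, 160.6], [230.9, 164.8], [219.4, 169.3], [211.3, 154.7], [212.9, 150.7]]
z34 [[609.0, -257.0], [606.0, -181.0], [613.0, -162.0], [657.0, -163.0], [652.0, -242.0], [639.0, -258.0]]
z0 [[597.0, -291.0], [594.0, -212.0], [601.0, -191.0], [647.0, -193.0], [642.0, -275.0], [628.0, -292.0]]
[[ 643. -266.   34.]
 [ 600. -266.   34.]]
```

```bash
python3 - <<'E'
from h import *
G=plan((622.5,-325,120),-92.5);plan((622.5,-325,30),-92.5,T=G)
E
```

```text
delta [42.0, 18.2, 53.8] ang [-0.1, -0.0, 5.45] rows 1.4
delta [0.0, -0.0, 90.0] ang [0.0, 0.0, 0.0] rows 1.8
```

apply_moves([
  {"fingers":10,"delta_pos":[20,9,20],"angular":[0,0,3]},
  {"fingers":10,"delta_pos":[42,18,40],"angular":[0,0,5.5]},
  {"fingers":10,"delta_pos":[42,18,70],"angular":[0,0,5.5]},
  {"fingers":10,"delta_pos":[42,18,100],"angular":[0,0,5.5]},
  {"fingers":10,"delta_pos":[42,18,120],"angular":[0,0,5.5]},
  {"fingers":10,"delta_pos":[42,18,135],"angular":[0,0,5.5]},
  {"fingers":10,"delta_pos":[42,18,143],"angular":[0,0,5.5]},
  {"fingers":10,"delta_pos":[42,18,143],"angular":[0,0,5.5]},
  {"fingers":10,"delta_pos":[42,18,143],"angular":[0,0,5.5]},
])

```text
clock: 7.1
tool_pos: [0.6229, -0.3246, 0.0308]
orientation: [-179.9, -0.0, -92.5]
force: [-0.1, -0.5, -1.3]
opening: 0.0199
gripper_force: 30.0
```

```bash
python3 - <<'E'
from objs import *
s,c=snap('side','s4');o=ctrl.get_obs();print(o['tool_pos'],o['force'],o['orientation'])
a,_=snap('scene','c4')
cv2.imwrite('pics/m4.png',np.hstack([cv2.resize(a[120:190,180:273],(400,300),interpolation=2),cv2.resize(s[190:280,260:380],(400,300),interpolation=2)])[:,:,::-1])
E
```

```text
[ 0.62315519 -0.3245978   0.03124458] [ 0.25689889  0.69202949 -0.65446234] [-1.79902581e+02 -3.15415887e-02 -9.25019479e+01]
```

View pics/m4.png

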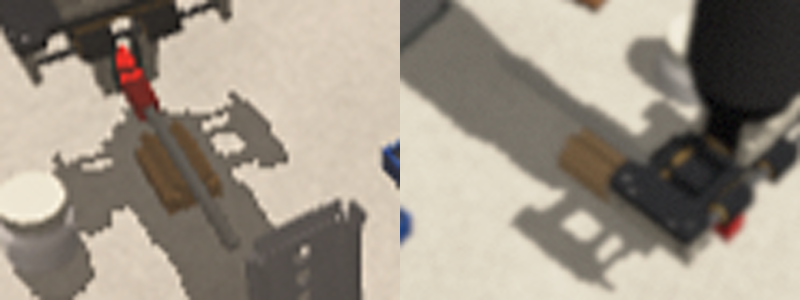

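apply_moves([
  {"fingers":10,"delta_pos":[0,0,5],"angular":[0,0,0]},
  {"fingers":10,"delta_pos":[0,0,9],"angular":[0,0,0]},
  {"fingers":10,"delta_pos":[0,0,12],"angular":[0,0,0]},
  {"fingers":10,"delta_pos":[0,0,14],"angular":[0,0,0]},
  {"fingers":10,"delta_pos":[0,0,14],"angular":[0,0,0]},
  {"fingers":10,"delta_pos":[0,0,14],"angular":[0,0,0]},
])

```text
clock: 7.8
tool_pos: [0.6221, -0.3244, 0.0164]
orientation: [180.0, -0.0, -92.5]
force: [-2.5, 1.2, 3.6]
opening: 0.0198
gripper_force: 30.0
```

apply_moves([
  {"fingers":24,"delta_pos":[0,0,1],"angular":[0,0,0]},
  {"fingers":30,"delta_pos":[0,0,1],"angular":[0,0,0]},
  {"fingers":40,"delta_pos":[0,0,1],"angular":[0,0,0]},
  {"fingers":60,"delta_pos":[0,0,0],"angular":[0,0,0]},
  {"fingers":87,"delta_pos":[0,0,0],"angular":[0,0,0]},
  {"fingers":87,"delta_pos":[0,0,-20],"angular":[0,0,0]},
  {"fingers":87,"delta_pos":[0,0,-60],"angular":[0,0,0]},
  {"fingers":87,"delta_pos":[0,0,-110],"angular":[0,0,0]},
  {"fingers":87,"delta_pos":[0,0,-160],"angular":[0,0,0]},
  {"fingers":87,"delta_pos":[0,0,-200],"angular":[0,0,0]},
])

```text
clock: 8.8
tool_pos: [0.6227, -0.3247, 0.2197]
orientation: [-179.8, -0.1, -92.5]
force: [0.6, 0.8, 0.2]
opening: 0.0847
gripper_force: 0.0
```

```bash
python3 - <<'E'
from objs import *
im,c=snap('wrist','w5');s,sc=snap('side','s5')
for b in blobs(im,'red',50):print('w red',rect(b,c,.038))
for b in blobs(s,'red',20):print('s red',rect(b,sc,.028))
G=plan((560,-140,330),-90);plan((430,-40,330),-87,T=G)
h=cv2.cvtColor(s,cv2.COLOR_RGB2HSV)
m=cv2.inRange(h,np.array((105,110,20)),np.array((128,255,255)));cs,_=cv2.findContours(m,cv2.RETR_EXTERNAL,cv2.CHAIN_APPROX_NONE)
for k in cs:
    if cv2.contourArea(k)>80: print(k.reshape(-1,2).mean(0).round(),rect(k.reshape(-1,2),sc,.024))
E
```

```text
w red (621, -310, 17, 80, 88.0)
delta [-182.4, 72.1, -107.3] ang [-0.65, -0.24, -2.49] rows 4.5
delta [-100.0, 130.0, 0.0] ang [0.0, 0.0, -3.0] rows 3.3
[235. 256.] (425, -90, 65, 132, 94.6)
[189. 223.] (420, 95, 62, 123, 75.0)
[154. 181.] (441, 307, 70, 134, 103.7)
```

```bash
python3 - <<'E'
from h import *
plan((560,100,340),-87.3)
E
```

```text
delta [-422.1, 82.4, -118.4] ang [-0.64, -0.26, -5.19] rows 8.9
```

apply_moves([
  {"fingers":87,"delta_pos":[-20,4,-60],"angular":[0,0,-1]},
  {"fingers":87,"delta_pos":[-422,82,-118],"angular":[0,0,-5.2]},
  {"fingers":87,"delta_pos":[-422,82,-118],"angular":[0,0,-5.2]},
  {"fingers":87,"delta_pos":[-422,82,-118],"angular":[0,0,-5.2]},
  {"fingers":87,"delta_pos":[-422,82,-118],"angular":[0,0,-5.2]},
  {"fingers":87,"delta_pos":[-422,82,-118],"angular":[0,0,-5.2]},
  {"fingers":87,"delta_pos":[-422,82,-118],"angular":[0,0,-5.2]},
  {"fingers":87,"delta_pos":[-422,82,-118],"angular":[0,0,-5.2]},
  {"fingers":87,"delta_pos":[-422,82,-118],"angular":[0,0,-5.2]},
  {"fingers":87,"delta_pos":[-422,82,-118],"angular":[0,0,-5.2]},
])

```text
clock: 9.9
tool_pos: [0.5585, 0.1044, 0.3349]
orientation: [-179.9, 0.1, -87.2]
force: [-0.3, -0.5, 0.3]
opening: 0.087
gripper_force: 0.0
```

apply_moves([
  {"fingers":87,"delta_pos":[0,0,0],"angular":[0,0,0]},
  {"fingers":87,"delta_pos":[0,0,0],"angular":[0,0,0]},
  {"fingers":87,"delta_pos":[0,0,0],"angular":[0,0,0]},
])

```text
clock: 10.2
tool_pos: [0.559, 0.1001, 0.3338]
orientation: [180.0, -0.0, -87.4]
force: [0.8, 0.3, -0.1]
opening: 0.0873
gripper_force: 0.0
```

```bash
cat >> objs.py <<'E'
def bigblue(im,amin=150):
    h=cv2.cvtColor(im,cv2.COLOR_RGB2HSV);m=cv2.inRange(h,np.array((105,120,25)),np.array((128,255,255)))
    m=cv2.morphologyEx(m,cv2.MORPH_CLOSE,np.ones((3,3)))
    return [q.reshape(-1,2) for q in cv2.findContours(m,cv2.RETR_EXTERNAL,cv2.CHAIN_APPROX_NONE)[0] if cv2.contourArea(q)>amin]
E
python3 - <<'E'
from objs import *
im,c=snap('wrist','w6');o=ctrl.get_obs();print(o['tool_pos'],o['orientation'])
for b in bigblue(im):print(b.mean(0).round(),rect(b,c,.024))
cv2.imwrite('pics/w6b.png',cv2.resize(im[:260],(800,406),interpolation=cv2.INTER_CUBIC)[:,:,::-1])
E
```

```text
[0.55898999 0.09985517 0.33375037] [ 1.79973573e+02 -1.38610738e-02 -8.73935995e+01]
[314. 251.] (464, 252, 15, 62, 6.6)
[344. 163.] (432, 112, 67, 129, 75.1)
[356.  43.] (433, -65, 67, 94, 94.4)
```

View pics/w6b.png

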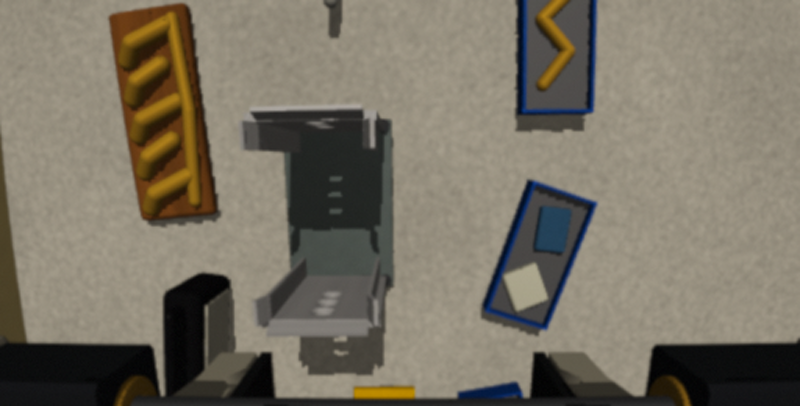

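```bash
python3 - <<'E'
from objs import *
im=cv2.imread('pics/w6.png');c=cam('wrist');k=1/1.5625
q=np.array([[392,122],[392,286],[287,155],[291,262]])*k
print((onz(q,c,.01)*1000).round(1).tolist())
# lip tops: far cheek (-y) and near cheek
q=np.array([[250,107],[363,107],[272,333],[368,333],[333,210],[333,178]])*k
print((onz(q,c,.163)*1000).round(1).tolist())
plan((432,112,120),-104.9)
cv2.imwrite('pics/w6c.png',cv2.resize(im[50:230,140:270],(578,800),interpolation=2)[:600])
E
```

```text
[[572.9, -3.2, 10.0], [566.7, 149.4, 10.0], [668.2, 29.6, 10.0], [665.0, 129.9, 10.0]]
[[657.8, 1.0, 163.0], [587.9, -1.2, 163.0], [646.3, 147.8, 163.0], [580.5, 144.7, 163.0], [605.2, 62.6, 163.0], [605.5, 42.5, 163.0]]
delta [-18.0, 126.2, 213.8] ang [0.02, -0.02, 17.51] rows 5.0
```

apply_moves([
  {"fingers":87,"delta_pos":[-18,126,150],"angular":[0,0,17.5]},
  {"fingers":87,"delta_pos":[-18,126,150],"angular":[0,0,17.5]},
  {"fingers":87,"delta_pos":[-18,126,150],"angular":[0,0,17.5]},
  {"fingers":87,"delta_pos":[-18,126,150],"angular":[0,0,17.5]},
  {"fingers":87,"delta_pos":[-18,126,150],"angular":[0,0,17.5]},
  {"fingers":87,"delta_pos":[-18,126,150],"angular":[0,0,17.5]},
])

```text
clock: 10.85
tool_pos: [0.4318, 0.1119, 0.1838]
orientation: [180.0, -0.1, -104.8]
force: [-0.4, 0.2, 1.0]
opening: 0.0872
gripper_force: 0.0
```

```bash
python3 - <<'E'
from objs import *
im,c=snap('wrist','w7');o=ctrl.get_obs();print(o['tool_pos'],o['orientation'])
T=np.linalg.inv(tool())
for b in bigblue(im):
    P=onz(b,c,.024);print(b.mean(0).round(),rect(b,c,.024));t=(P@T[:3,:3].T+T[:3,3])*1000
    print('tool',t.min(0).round(1),t.max(0).round(1))
s,sc=snap('scene')
for n in('scene','side'):
    s,sc=snap(n)
    for b in bigblue(s,80):print(n,rect(b,sc,.024),rect(b,sc,.0))
cv2.imwrite('pics/w7b.png',im[:,:,::-1])
E
```

```text
[0.43311098 0.1126133  0.18469594] [-1.79934102e+02  3.10382855e-02 -1.04851787e+02]
[273. 300.] (452, 253, 35, 72, 164.9)
tool [-158.6  -17.6  160.7] [-123.    54.3  160.8]
[260. 171.] (429, 112, 63, 129, 75.1)
tool [-63.2 -27.4 160.6] [ 66.3  35.7 160.8]
[217.  28.] (429, -41, 51, 63, 4.1)
tool [116.4 -72.3 160.6] [163.2   1.7 160.7]
scene (257, 643, 107, 161, 40.2) (240, 644, 110, 166, 40.2)
scene (-467, 50, 96, 352, 24.0) (-504, 35, 99, 362, 24.0)
side (424, -91, 64, 131, 96.0) (435, -78, 65, 134, 96.0)
side (439, 306, 67, 136, 104.8) (451, 329, 69, 139, 104.8)
side (273, 744, 212, 316, 71.6) (280, 778, 217, 323, 71.6)
```

View pics/w7b.png

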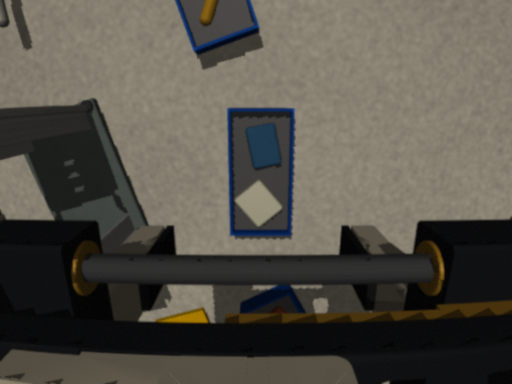

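apply_moves([
  {"fingers":87,"delta_pos":[1.5,4,50],"angular":[0,0,0]},
  {"fingers":87,"delta_pos":[1.5,4,100],"angular":[0,0,0]},
  {"fingers":87,"delta_pos":[1.5,4,150],"angular":[0,0,0]},
  {"fingers":87,"delta_pos":[1.5,4,170],"angular":[0,0,0]},
  {"fingers":87,"delta_pos":[1.5,4,180],"angular":[0,0,0]},
  {"fingers":87,"delta_pos":[1.5,4,180],"angular":[0,0,0]},
  {"fingers":55,"delta_pos":[1.5,4,180],"angular":[0,0,0]},
  {"fingers":55,"delta_pos":[1.5,4,180],"angular":[0,0,0]},
  {"fingers":55,"delta_pos":[1.5,4,180],"angular":[0,0,0]},
  {"fingers":55,"delta_pos":[1.5,4,180],"angular":[0,0,0]},
])

```text
clock: 12.05
tool_pos: [0.4287, 0.113, 0.0051]
orientation: [-179.9, 0.1, -104.8]
force: [-1.9, -0.2, 7.1]
opening: 0.0636
gripper_force: 30.0
```

apply_moves([
  {"fingers":55,"delta_pos":[0,0,0],"angular":[0,0,0]},
  {"fingers":55,"delta_pos":[0,0,0],"angular":[0,0,0]},
  {"fingers":55,"delta_pos":[0,0,0],"angular":[0,0,0]},
  {"fingers":55,"delta_pos":[0,0,-10],"angular":[0,0,0]},
  {"fingers":55,"delta_pos":[0,0,-50],"angular":[0,0,0]},
  {"fingers":55,"delta_pos":[0,0,-100],"angular":[0,0,0]},
  {"fingers":55,"delta_pos":[0,0,-150],"angular":[0,0,0]},
  {"fingers":55,"delta_pos":[0,0,-200],"angular":[0,0,0]},
  {"fingers":55,"delta_pos":[0,0,-220],"angular":[0,0,0]},
  {"fingers":55,"delta_pos":[0,0,-220],"angular":[0,0,0]},
])

```text
clock: 13.05
tool_pos: [0.4291, 0.1132, 0.2281]
orientation: [-179.7, 0.3, -104.8]
force: [-0.1, 0.2, -3.7]
opening: 0.0634
gripper_force: 30.0
```

```bash
cat >> objs.py <<'E'
def held(zt=-4+24,mask=bigblue):
    "tray held: extents in the tool frame (mm); zt = top height above the TCP"
    im,c=snap('wrist');T=tool();Ti=np.linalg.inv(T);o=ctrl.get_obs()
    print(o['tool_pos'],o['orientation'],o['opening'],o['gripper_force'])
    for b in mask(im):
        P=onz(b,c,T[2,3]+zt/1000);t=(P@Ti[:3,:3].T+Ti[:3,3])*1000
        (x,y),(w,h),a=cv2.minAreaRect(t[:,:2].astype(np.float32))
        print('held?',t.min(0).round(1)[:2],t.max(0).round(1)[:2],'ctr',round(x,1),round(y,1),round(w),round(h),round(a,1))
    return im
E
python3 - <<'E'
from objs import *
im=held();cv2.imwrite('pics/w8.png',im[:,:,::-1])
G=plan((619.8,73,240),-87.5)
E
```

```text
[0.42794315 0.11267713 0.22551862] [-1.79914053e+02  1.75304700e-01 -1.04836870e+02] 0.06366965999372569 29.998139441013336
held? [-31.5 -32.9] [-16.2 -28.7] ctr -23.8 -30.8 4 15 89.8
held? [-31.3  26. ] [-15.5  30.9] ctr -23.4 28.4 16 5 2.2
held? [  0.2 -34.1] [65.3 31.5] ctr 32.9 -1.2 65 66 0.4
held? [ 88.5 -32. ] [110.2  -1.9] ctr 102.9 -16.7 24 24 71.0
delta [-10.8, -195.6, -14.2] ang [-0.11, 0.16, -17.34] rows 3.9
```

View pics/w8.png

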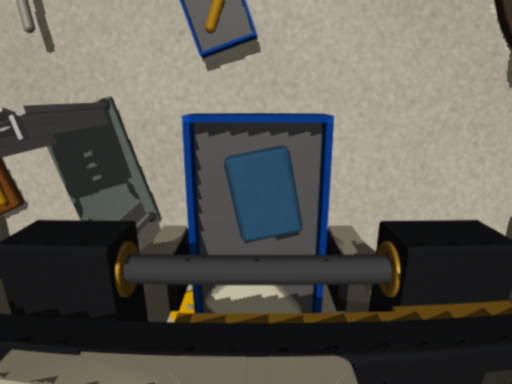

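apply_moves([
  {"fingers":55,"delta_pos":[0,0,-15],"angular":[0,0,0]},
  {"fingers":55,"delta_pos":[-11,-196,-14],"angular":[0,0,-17.3]},
  {"fingers":55,"delta_pos":[-11,-196,-14],"angular":[0,0,-17.3]},
  {"fingers":55,"delta_pos":[-11,-196,-14],"angular":[0,0,-17.3]},
  {"fingers":55,"delta_pos":[-11,-196,-14],"angular":[0,0,-17.3]},
  {"fingers":55,"delta_pos":[-11,-196,-14],"angular":[0,0,-17.3]},
  {"fingers":55,"delta_pos":[-11,-196,-14],"angular":[0,0,-17.3]},
  {"fingers":55,"delta_pos":[-11,-196,-14],"angular":[0,0,-17.3]},
])

```text
clock: 13.9
tool_pos: [0.6189, 0.0728, 0.2363]
orientation: [179.8, -0.0, -87.5]
force: [-0.5, -0.1, -1.4]
opening: 0.0636
gripper_force: 30.0
```

```bash
python3 - <<'E'
from objs import *
im=held();cv2.imwrite('pics/w9.png',im[:,:,::-1]);s,_=snap('scene');d,_=snap('side')
cv2.imwrite('pics/m9.png',np.vstack([cv2.resize(im[40:220,130:380],(800,576),interpolation=2)])[:,:,::-1])
cv2.imwrite('pics/n9.png',np.hstack([cv2.resize(s[120:260,190:330],(400,400),interpolation=2),cv2.resize(d[70:210,180:320],(400,400),interpolation=2)])[:,:,::-1])
E
```

```text
[0.61892996 0.07300692 0.2372574 ] [ 1.79897129e+02 -1.48309538e-02 -8.75083214e+01] 0.06365036669958143 29.998430907726288
held? [-27.6  26.1] [-12.3  30.5] ctr -20.0 28.3 15 4 2.5
held? [-27.4 -31.8] [-12.2 -27.1] ctr -19.8 -29.5 5 15 88.7
held? [  3.  -32.4] [67.  31.6] ctr 35.0 -0.4 64 64 0.2
held? [75.6 55.4] [113.6  82.9] ctr 94.5 69.2 27 37 88.2
```

View pics/m9.png

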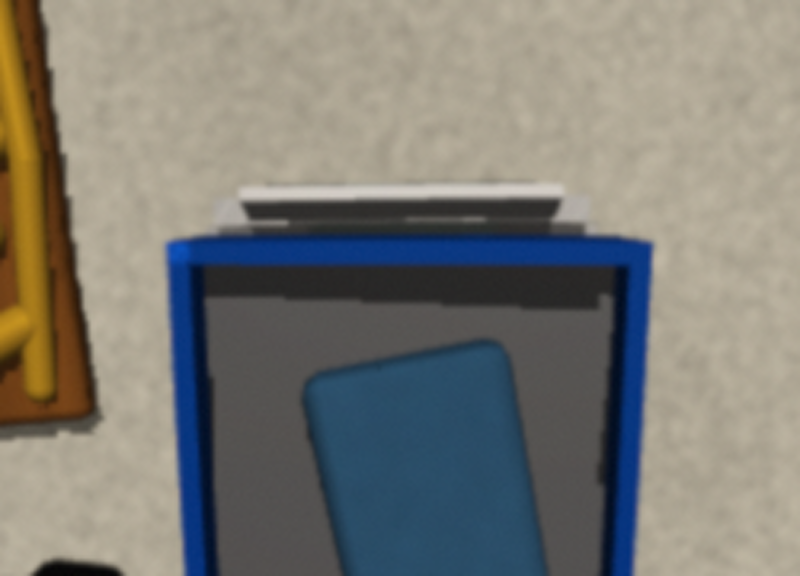

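apply_moves([
  {"fingers":55,"delta_pos":[0,-1.4,30],"angular":[0,0,0]},
  {"fingers":55,"delta_pos":[0,-1.4,60],"angular":[0,0,0]},
  {"fingers":55,"delta_pos":[0,-1.4,75],"angular":[0,0,0]},
  {"fingers":55,"delta_pos":[0,-1.4,85],"angular":[0,0,0]},
  {"fingers":55,"delta_pos":[0,-1.4,95],"angular":[0,0,0]},
  {"fingers":55,"delta_pos":[0,-1.4,105],"angular":[0,0,0]},
  {"fingers":55,"delta_pos":[0,-1.4,115],"angular":[0,0,0]},
  {"fingers":55,"delta_pos":[0,-1.4,115],"angular":[0,0,0]},
])

```text
clock: 14.85
tool_pos: [0.621, 0.0731, 0.122]
orientation: [179.9, -0.0, -87.5]
force: [-3.9, 0.4, -6.0]
opening: 0.0639
gripper_force: 30.0
```

apply_moves([
  {"fingers":55,"delta_pos":[0,0.6,0],"angular":[0,0,0]},
  {"fingers":55,"delta_pos":[0,0.8,10],"angular":[0,0,0]},
  {"fingers":55,"delta_pos":[0,0.8,25],"angular":[0,0,0]},
  {"fingers":55,"delta_pos":[0,0.8,40],"angular":[0,0,0]},
  {"fingers":55,"delta_pos":[0,0.8,55],"angular":[0,0,0]},
  {"fingers":55,"delta_pos":[0,0.8,70],"angular":[0,0,0]},
  {"fingers":55,"delta_pos":[0,0.8,70],"angular":[0,0,0]},
])

```text
clock: 15.55
tool_pos: [0.6208, 0.073, 0.052]
orientation: [180.0, -0.0, -87.5]
force: [-0.2, -0.6, -3.4]
opening: 0.0636
gripper_force: 30.0
```

apply_moves([
  {"fingers":55,"delta_pos":[0,0,15],"angular":[0,0,0]},
  {"fingers":55,"delta_pos":[0,0,27],"angular":[0,0,0]},
  {"fingers":55,"delta_pos":[0,0,34],"angular":[0,0,0]},
  {"fingers":55,"delta_pos":[0,0,36],"angular":[0,0,0]},
  {"fingers":55,"delta_pos":[0,0,36],"angular":[0,0,0]},
  {"fingers":55,"delta_pos":[0,0,36],"angular":[0,0,0]},
])

```text
clock: 16.15
tool_pos: [0.6214, 0.0731, 0.0175]
orientation: [-180.0, 0.0, -87.5]
force: [-0.1, -0.8, -3.7]
opening: 0.0635
gripper_force: 30.0
```

apply_moves([
  {"fingers":70,"delta_pos":[0,0,0],"angular":[0,0,0]},
  {"fingers":80,"delta_pos":[0,0,0],"angular":[0,0,0]},
  {"fingers":80,"delta_pos":[0,0,0],"angular":[0,0,0]},
  {"fingers":80,"delta_pos":[0,0,-40],"angular":[0,0,0]},
  {"fingers":80,"delta_pos":[0,0,-80],"angular":[0,0,0]},
  {"fingers":80,"delta_pos":[0,0,-130],"angular":[0,0,0]},
  {"fingers":80,"delta_pos":[0,0,-180],"angular":[0,0,0]},
  {"fingers":87,"delta_pos":[0,0,-230],"angular":[0,0,0]},
  {"fingers":87,"delta_pos":[0,0,-260],"angular":[0,0,0]},
  {"fingers":87,"delta_pos":[0,0,-260],"angular":[0,0,0]},
])

```text
clock: 17.15
tool_pos: [0.6233, 0.0733, 0.2836]
orientation: [-179.4, 0.1, -87.5]
force: [1.1, 0.4, 0.3]
opening: 0.0868
gripper_force: 0.0
```

```bash
python3 - <<'E'
from objs import *
im,c=snap('wrist','w10');o=ctrl.get_obs();print(o['tool_pos'],o['orientation'])
for b in bigblue(im):print(b.mean(0).round(),rect(b,c,.024),rect(b,c,.034))
s,sc=snap('side')
for b in bigblue(s,80):print('side',b.mean(0).round(),rect(b,sc,.024))
for b in blobs(s,'yellow'):print('side lid',b.mean(0).round(),rect(b,sc,.008))
plan((427,-86,200),-85.2)
E
```

```text
[0.6220103  0.07335948 0.28033606] [-1.79671727e+02  1.12081723e-01 -8.75206904e+01]
[261. 165.] (622, 75, 67, 130, 92.7) (622, 74, 65, 127, 92.7)
[418.  54.] (436, -75, 71, 112, 94.3) (441, -73, 70, 109, 94.3)
side [236. 259.] (425, -90, 64, 130, 94.4)
side [153. 182.] (439, 307, 65, 135, 105.6)
side [ 42. 140.] (288, 736, 177, 309, 72.5)
delta [150.8, 200.8, 77.4] ang [-0.12, 0.06, -2.33] rows 5.3
```

apply_moves([
  {"fingers":87,"delta_pos":[151,201,0],"angular":[0,0,-2]},
  {"fingers":87,"delta_pos":[151,201,0],"angular":[0,0,-2]},
  {"fingers":87,"delta_pos":[151,201,0],"angular":[0,0,-2]},
  {"fingers":87,"delta_pos":[151,201,0],"angular":[0,0,-2]},
  {"fingers":87,"delta_pos":[151,201,20],"angular":[0,0,-2]},
  {"fingers":87,"delta_pos":[151,201,60],"angular":[0,0,-2]},
  {"fingers":87,"delta_pos":[151,201,95],"angular":[0,0,-2]},
  {"fingers":87,"delta_pos":[151,201,95],"angular":[0,0,-2]},
  {"fingers":87,"delta_pos":[151,201,95],"angular":[0,0,-2]},
])

```text
clock: 18.15
tool_pos: [0.4264, -0.0868, 0.182]
orientation: [179.9, -0.1, -85.5]
force: [0.9, -0.3, 1.5]
opening: 0.0871
gripper_force: 0.0
```

```bash
python3 - <<'E'
from objs import *
h=tool()[2,3];held(24-h*1000)
E
```

```text
[ 0.4274371  -0.08652148  0.18297529] [-1.79994900e+02 -4.27658162e-02 -8.54888855e+01] 0.08710500104705028 0.0
held? [-66.3 -36.2] [62.7 26.6] ctr -1.8 -4.8 129 63 0.2
```

apply_moves([
  {"fingers":87,"delta_pos":[-1.8,-4.5,50],"angular":[0,0,0]},
  {"fingers":87,"delta_pos":[-1.8,-4.5,100],"angular":[0,0,0]},
  {"fingers":87,"delta_pos":[-1.8,-4.5,150],"angular":[0,0,0]},
  {"fingers":87,"delta_pos":[-1.8,-4.5,170],"angular":[0,0,0]},
  {"fingers":87,"delta_pos":[-1.8,-4.5,178],"angular":[0,0,0]},
  {"fingers":87,"delta_pos":[-1.8,-4.5,178],"angular":[0,0,0]},
  {"fingers":55,"delta_pos":[-1.8,-4.5,178],"angular":[0,0,0]},
  {"fingers":55,"delta_pos":[-1.8,-4.5,178],"angular":[0,0,0]},
  {"fingers":55,"delta_pos":[-1.8,-4.5,178],"angular":[0,0,0]},
  {"fingers":55,"delta_pos":[-1.8,-4.5,178],"angular":[0,0,0]},
])

```text
clock: 19.2
tool_pos: [0.4317, -0.0842, 0.0051]
orientation: [-179.9, 0.0, -85.5]
force: [-1.9, 1.6, 8.3]
opening: 0.0637
gripper_force: 30.0
```

apply_moves([
  {"fingers":55,"delta_pos":[0,0,0],"angular":[0,0,0]},
  {"fingers":55,"delta_pos":[0,0,0],"angular":[0,0,0]},
  {"fingers":55,"delta_pos":[0,0,0],"angular":[0,0,0]},
  {"fingers":55,"delta_pos":[0,0,-10],"angular":[0,0,0]},
  {"fingers":55,"delta_pos":[0,0,-50],"angular":[0,0,0]},
  {"fingers":55,"delta_pos":[0,0,-100],"angular":[0,0,0]},
  {"fingers":55,"delta_pos":[0,0,-150],"angular":[0,0,0]},
  {"fingers":55,"delta_pos":[0,0,-200],"angular":[0,0,0]},
  {"fingers":55,"delta_pos":[0,0,-233],"angular":[0,0,0]},
  {"fingers":55,"delta_pos":[0,0,-233],"angular":[0,0,0]},
])

```text
clock: 20.2
tool_pos: [0.433, -0.0844, 0.2428]
orientation: [-179.5, 0.0, -85.5]
force: [-0.1, 0.2, -3.7]
opening: 0.0635
gripper_force: 30.0
```

```bash
python3 - <<'E'
from objs import *
held(19);plan((620.8,73,240),-87.5)
E
```

```text
[ 0.43155184 -0.08424065  0.23973693] [-1.79697796e+02  6.04796864e-02 -8.55298225e+01] 0.0639166492991537 29.995233714580536
held? [-30.9  25.6] [-15.1  30.1] ctr -23.0 27.7 16 4 1.3
held? [-31.4 -34.4] [-15.5 -29.8] ctr -23.4 -32.2 5 16 88.8
held? [  0.4 -35.1] [65.6 31.2] ctr 33.1 -2.1 66 65 89.7
delta [-142.0, -200.9, 0.9] ang [-0.3, 0.07, 1.97] rows 4.9
```

apply_moves([
  {"fingers":55,"delta_pos":[-142,-201,1],"angular":[0,0,2]},
  {"fingers":55,"delta_pos":[-142,-201,1],"angular":[0,0,2]},
  {"fingers":55,"delta_pos":[-142,-201,1],"angular":[0,0,2]},
  {"fingers":55,"delta_pos":[-142,-201,1],"angular":[0,0,2]},
  {"fingers":55,"delta_pos":[-142,-201,1],"angular":[0,0,2]},
  {"fingers":55,"delta_pos":[-142,-201,1],"angular":[0,0,2]},
  {"fingers":55,"delta_pos":[-142,-201,1],"angular":[0,0,2]},
  {"fingers":55,"delta_pos":[-142,-201,1],"angular":[0,0,2]},
])

```text
clock: 21.05
tool_pos: [0.619, 0.0723, 0.2347]
orientation: [179.8, -0.0, -87.5]
force: [0.6, -0.3, -2.8]
opening: 0.064
gripper_force: 30.0
```

```bash
python3 - <<'E'
from objs import *
held(19);plan((620.8,73,240),-87.5)
E
```

```text
[0.61913925 0.07209092 0.23550499] [ 1.79917308e+02 -1.62770971e-02 -8.75573577e+01] 0.06348763366809543 29.995392858982086
held? [-28.7 -32. ] [-13.9 -27.5] ctr -21.3 -29.7 4 15 89.6
held? [-28.9  26.4] [-13.4  30.9] ctr -21.1 28.6 15 4 1.0
held? [  2.  -32.6] [67.3 32. ] ctr 34.7 -0.3 65 65 0.1
delta [-0.8, -1.7, -4.5] ang [0.08, -0.02, -0.06] rows 0.1
```

apply_moves([
  {"fingers":55,"delta_pos":[-0.8,-1.4,30],"angular":[0,0,0]},
  {"fingers":55,"delta_pos":[-0.8,-1.4,60],"angular":[0,0,0]},
  {"fingers":55,"delta_pos":[-0.8,-1.4,75],"angular":[0,0,0]},
  {"fingers":55,"delta_pos":[-0.8,-1.4,85],"angular":[0,0,0]},
  {"fingers":55,"delta_pos":[-0.8,-1.4,100],"angular":[0,0,0]},
  {"fingers":55,"delta_pos":[-0.8,-1.4,115],"angular":[0,0,0]},
  {"fingers":55,"delta_pos":[-0.8,-1.4,130],"angular":[0,0,0]},
  {"fingers":55,"delta_pos":[-0.8,-1.4,145],"angular":[0,0,0]},
  {"fingers":55,"delta_pos":[-0.8,-1.4,145],"angular":[0,0,0]},
])

```text
clock: 22.0
tool_pos: [0.6202, 0.0729, 0.09]
orientation: [179.9, -0.0, -87.6]
force: [0.1, 0.3, -2.9]
opening: 0.0636
gripper_force: 30.0
```

apply_moves([
  {"fingers":55,"delta_pos":[0,0,15],"angular":[0,0,0]},
  {"fingers":55,"delta_pos":[0,0,30],"angular":[0,0,0]},
  {"fingers":55,"delta_pos":[0,0,42],"angular":[0,0,0]},
  {"fingers":55,"delta_pos":[0,0,48],"angular":[0,0,0]},
  {"fingers":55,"delta_pos":[0,0,49],"angular":[0,0,0]},
  {"fingers":55,"delta_pos":[0,0,49],"angular":[0,0,0]},
  {"fingers":55,"delta_pos":[0,0,49],"angular":[0,0,0]},
])

```text
clock: 22.7
tool_pos: [0.6214, 0.0735, 0.0422]
orientation: [180.0, -0.0, -87.5]
force: [-3.0, -1.7, -4.9]
opening: 0.0637
gripper_force: 30.0
```

apply_moves([
  {"fingers":70,"delta_pos":[0,0,0],"angular":[0,0,0]},
  {"fingers":80,"delta_pos":[0,0,0],"angular":[0,0,0]},
  {"fingers":80,"delta_pos":[0,0,0],"angular":[0,0,0]},
  {"fingers":80,"delta_pos":[0,0,-40],"angular":[0,0,0]},
  {"fingers":80,"delta_pos":[0,0,-80],"angular":[0,0,0]},
  {"fingers":80,"delta_pos":[0,0,-130],"angular":[0,0,0]},
  {"fingers":80,"delta_pos":[0,0,-180],"angular":[0,0,0]},
  {"fingers":87,"delta_pos":[0,0,-220],"angular":[0,0,0]},
  {"fingers":87,"delta_pos":[0,0,-245],"angular":[0,0,0]},
  {"fingers":87,"delta_pos":[0,0,-245],"angular":[0,0,0]},
])

```text
clock: 23.7
tool_pos: [0.6239, 0.0741, 0.2928]
orientation: [-179.5, 0.1, -87.5]
force: [0.1, 0.3, 0.7]
opening: 0.0866
gripper_force: 0.0
```

```bash
python3 - <<'E'
from objs import *
im,c=snap('wrist','w11');o=ctrl.get_obs();print(o['tool_pos'],o['orientation'])
for b in bigblue(im):print(b.mean(0).round(),rect(b,c,.058))
for n in('side','scene'):
  s,sc=snap(n,n+'11')
  for b in bigblue(s,60):print(n,b.mean(0).round(),rect(b,sc,.024))
  for b in blobs(s,'yellow'):print('lid',b.mean(0).round(),rect(b,sc,.008))
plan((440,310,290),-75)
E
```

```text
[0.62279614 0.07410144 0.28996174] [-1.79689936e+02  1.03971429e-01 -8.75237797e+01]
[261. 159.] (622, 74, 66, 130, 92.7)
side [237. 186.] (597, 86, 31, 110, 92.1)
side [152. 182.] (439, 307, 65, 135, 105.6)
side [ 42. 140.] (287, 736, 179, 311, 72.6)
scene [490. 313.] (257, 644, 119, 151, 149.2)
scene [481. 102.] (-468, 44, 110, 358, 24.7)
lid [322. 274.] (569, 325, 63, 129, 92.8)
lid [458.   9.] (-1139, -645, 55, 330, 32.3)
lid [431.   9.] (-995, -728, 159, 368, 34.0)
delta [-243.8, 171.1, -3.2] ang [0.0, 0.03, -12.53] rows 6.0
```

apply_moves([
  {"fingers":87,"delta_pos":[-244,171,0],"angular":[0,0,-13]},
  {"fingers":87,"delta_pos":[-244,171,0],"angular":[0,0,-13]},
  {"fingers":87,"delta_pos":[-244,171,0],"angular":[0,0,-13]},
  {"fingers":87,"delta_pos":[-244,171,0],"angular":[0,0,-13]},
  {"fingers":87,"delta_pos":[-244,171,0],"angular":[0,0,-13]},
  {"fingers":87,"delta_pos":[-244,171,20],"angular":[0,0,-13]},
  {"fingers":87,"delta_pos":[-244,171,60],"angular":[0,0,-13]},
  {"fingers":87,"delta_pos":[-244,171,105],"angular":[0,0,-13]},
  {"fingers":87,"delta_pos":[-244,171,105],"angular":[0,0,-13]},
  {"fingers":87,"delta_pos":[-244,171,105],"angular":[0,0,-13]},
])

```text
clock: 24.85
tool_pos: [0.4404, 0.3096, 0.1819]
orientation: [179.9, -0.1, -74.5]
force: [-0.1, 0.6, 0.9]
opening: 0.0875
gripper_force: 0.0
```

```bash
python3 - <<'E'
from objs import *
h=tool()[2,3];im=held(24-h*1000)
E
```

```text
[0.44116663 0.31040187 0.18333263] [-1.79946081e+02 -2.75514870e-02 -7.45159880e+01] 0.08729787515443722 0.0
held? [-72.1 -42.3] [58.9 24.5] ctr -6.5 -9.0 129 63 2.3
```

apply_moves([
  {"fingers":87,"delta_pos":[-6.5,-8.8,50],"angular":[0,0,2.3]},
  {"fingers":87,"delta_pos":[-6.5,-8.8,100],"angular":[0,0,2.3]},
  {"fingers":87,"delta_pos":[-6.5,-8.8,150],"angular":[0,0,2.3]},
  {"fingers":87,"delta_pos":[-6.5,-8.8,170],"angular":[0,0,2.3]},
  {"fingers":87,"delta_pos":[-6.5,-8.8,178],"angular":[0,0,2.3]},
  {"fingers":87,"delta_pos":[-6.5,-8.8,178],"angular":[0,0,2.3]},
  {"fingers":55,"delta_pos":[-6.5,-8.8,178],"angular":[0,0,2.3]},
  {"fingers":55,"delta_pos":[-6.5,-8.8,178],"angular":[0,0,2.3]},
  {"fingers":55,"delta_pos":[-6.5,-8.8,178],"angular":[0,0,2.3]},
  {"fingers":55,"delta_pos":[-6.5,-8.8,178],"angular":[0,0,2.3]},
])

```text
clock: 25.9
tool_pos: [0.4474, 0.3193, 0.0053]
orientation: [-179.9, 0.1, -76.8]
force: [-1.1, 0.3, 6.8]
opening: 0.0638
gripper_force: 30.0
```

apply_moves([
  {"fingers":55,"delta_pos":[0,0,0],"angular":[0,0,0]},
  {"fingers":55,"delta_pos":[0,0,0],"angular":[0,0,0]},
  {"fingers":55,"delta_pos":[0,0,0],"angular":[0,0,0]},
  {"fingers":55,"delta_pos":[0,0,-10],"angular":[0,0,0]},
  {"fingers":55,"delta_pos":[0,0,-50],"angular":[0,0,0]},
  {"fingers":55,"delta_pos":[0,0,-100],"angular":[0,0,0]},
  {"fingers":55,"delta_pos":[0,0,-150],"angular":[0,0,0]},
  {"fingers":55,"delta_pos":[0,0,-200],"angular":[0,0,0]},
  {"fingers":55,"delta_pos":[0,0,-233],"angular":[0,0,0]},
  {"fingers":55,"delta_pos":[0,0,-233],"angular":[0,0,0]},
  {"fingers":55,"delta_pos":[0,0,-233],"angular":[0,0,0]},
])

```text
invalid input
```

```bash
python3 - <<'E'
from objs import *
held(19);plan((620.8,73,240),-87.5)
E
```

```text
[0.44744125 0.31934965 0.00530633] [-1.79913263e+02  6.64291744e-02 -7.68073500e+01] 0.06369500678770514 30.003158748149872
held? [-29.7  26.5] [-14.1  31. ] ctr -21.9 28.7 16 5 0.1
held? [-29.1 -32.2] [-13.6 -27.6] ctr -21.3 -30.0 5 16 88.7
held? [  1.9 -32.9] [65.6 31.9] ctr 34.0 -0.7 65 64 89.5
delta [279.1, -112.9, -234.8] ang [-0.08, 0.07, 10.69] rows 7.6
```

apply_moves([
  {"fingers":55,"delta_pos":[0,0,-10],"angular":[0,0,0]},
  {"fingers":55,"delta_pos":[0,0,-50],"angular":[0,0,0]},
  {"fingers":55,"delta_pos":[0,0,-100],"angular":[0,0,0]},
  {"fingers":55,"delta_pos":[0,0,-150],"angular":[0,0,0]},
  {"fingers":55,"delta_pos":[0,0,-200],"angular":[0,0,0]},
  {"fingers":55,"delta_pos":[0,0,-234],"angular":[0,0,0]},
  {"fingers":55,"delta_pos":[40,-16,-234],"angular":[0,0,4]},
  {"fingers":55,"delta_pos":[85,-34,-234],"angular":[0,0,10.7]},
  {"fingers":55,"delta_pos":[130,-52,-234],"angular":[0,0,10.7]},
  {"fingers":55,"delta_pos":[175,-70,-234],"angular":[0,0,10.7]},
])

```text
clock: 26.95
tool_pos: [0.5553, 0.1627, 0.2388]
orientation: [-180.0, 0.0, -87.5]
force: [1.2, -0.2, -1.7]
opening: 0.0635
gripper_force: 30.0
```

```bash
python3 - <<'E'
from objs import *
plan((620.5,73,238),-87.5)
E
```

```text
delta [92.5, -61.2, 0.8] ang [-0.01, 0.03, 0.01] rows 2.2
```

apply_moves([
  {"fingers":55,"delta_pos":[45,-30,0],"angular":[0,0,0]},
  {"fingers":55,"delta_pos":[80,-53,0],"angular":[0,0,0]},
  {"fingers":55,"delta_pos":[92.5,-61,0],"angular":[0,0,0]},
  {"fingers":55,"delta_pos":[92.5,-61,0],"angular":[0,0,0]},
  {"fingers":55,"delta_pos":[92.5,-61,0],"angular":[0,0,0]},
  {"fingers":55,"delta_pos":[92.5,-61,0],"angular":[0,0,0]},
  {"fingers":55,"delta_pos":[92.5,-61,0],"angular":[0,0,0]},
])

```text
clock: 27.65
tool_pos: [0.6195, 0.0756, 0.2384]
orientation: [-180.0, 0.0, -87.4]
force: [-0.2, 0.1, -1.5]
opening: 0.064
gripper_force: 30.0
```

```bash
python3 - <<'E'
from objs import *
held(19);plan((620.4,73,240),-87.5)
E
```

```text
[0.61954852 0.07554183 0.2384238 ] [-1.79980540e+02  1.33870671e-02 -8.74363447e+01] 0.06378980836678619 29.999049603939056
held? [-29.2  26.5] [-13.7  30.9] ctr -21.5 28.7 15 4 0.2
held? [-29.2 -32.2] [-13.7 -27.4] ctr -21.5 -29.9 5 16 88.7
held? [  1.8 -32.8] [69.4 32. ] ctr 35.6 -0.4 68 65 0.0
delta [2.6, -0.7, -1.6] ang [-0.02, 0.01, 0.06] rows 0.1
```

apply_moves([
  {"fingers":55,"delta_pos":[2.6,-0.8,30],"angular":[0,0,0]},
  {"fingers":55,"delta_pos":[2.6,-0.8,60],"angular":[0,0,0]},
  {"fingers":55,"delta_pos":[2.6,-0.8,75],"angular":[0,0,0]},
  {"fingers":55,"delta_pos":[2.6,-0.8,85],"angular":[0,0,0]},
  {"fingers":55,"delta_pos":[2.6,-0.8,95],"angular":[0,0,0]},
  {"fingers":55,"delta_pos":[2.6,-0.8,110],"angular":[0,0,0]},
  {"fingers":55,"delta_pos":[2.6,-0.8,125],"angular":[0,0,0]},
  {"fingers":55,"delta_pos":[2.6,-0.8,140],"angular":[0,0,0]},
  {"fingers":55,"delta_pos":[2.6,-0.8,140],"angular":[0,0,0]},
])

```text
clock: 28.6
tool_pos: [0.62, 0.0721, 0.0966]
orientation: [179.9, -0.0, -87.5]
force: [-0.1, 0.6, -2.9]
opening: 0.0639
gripper_force: 30.0
```

apply_moves([
  {"fingers":55,"delta_pos":[0,0,12],"angular":[0,0,0]},
  {"fingers":55,"delta_pos":[0,0,23],"angular":[0,0,0]},
  {"fingers":55,"delta_pos":[0,0,30],"angular":[0,0,0]},
  {"fingers":55,"delta_pos":[0,0,32],"angular":[0,0,0]},
  {"fingers":55,"delta_pos":[0,0,32],"angular":[0,0,0]},
  {"fingers":55,"delta_pos":[0,0,32],"angular":[0,0,0]},
])

```text
clock: 29.2
tool_pos: [0.6212, 0.072, 0.0663]
orientation: [-180.0, 0.0, -87.5]
force: [-0.5, 0.6, -1.9]
opening: 0.0637
gripper_force: 30.0
```

apply_moves([
  {"fingers":70,"delta_pos":[0,0,0],"angular":[0,0,0]},
  {"fingers":80,"delta_pos":[0,0,0],"angular":[0,0,0]},
  {"fingers":80,"delta_pos":[0,0,0],"angular":[0,0,0]},
  {"fingers":80,"delta_pos":[0,0,-40],"angular":[0,0,0]},
  {"fingers":80,"delta_pos":[0,0,-80],"angular":[0,0,0]},
  {"fingers":80,"delta_pos":[0,0,-130],"angular":[0,0,0]},
  {"fingers":80,"delta_pos":[0,0,-180],"angular":[0,0,0]},
  {"fingers":87,"delta_pos":[0,0,-220],"angular":[0,0,0]},
  {"fingers":87,"delta_pos":[0,0,-230],"angular":[0,0,0]},
  {"fingers":87,"delta_pos":[0,0,-230],"angular":[0,0,0]},
])

```text
clock: 30.2
tool_pos: [0.6217, 0.0721, 0.2985]
orientation: [-179.7, 0.1, -87.5]
force: [0.1, 0.4, -0.6]
opening: 0.0867
gripper_force: 0.0
```

```bash
python3 - <<'E'
from objs import *
im,c=snap('wrist','w12');o=ctrl.get_obs();print(o['tool_pos'],o['orientation'])
for b in bigblue(im):print(b.mean(0).round(),rect(b,c,.082))
for n in('side','scene'):
  s,sc=snap(n,n+'12')
  for b in bigblue(s,60):print(n,b.mean(0).round(),rect(b,sc,.024))
  for b in blobs(s,'yellow'):print(n,'lid',b.mean(0).round(),rect(b,sc,.008))
plan((568,325,290),-87.5)
E
```

```text
[0.62078101 0.0720566  0.29620827] [-1.79949459e+02  5.13858234e-02 -8.75360254e+01]
[259. 162.] (622, 73, 65, 128, 92.5)
side [237. 183.] (605, 95, 48, 126, 92.1)
side [ 42. 140.] (286, 736, 178, 312, 73.2)
scene [491. 313.] (260, 640, 107, 167, 37.1)
scene [481. 102.] (-468, 44, 110, 358, 24.7)
scene lid [322. 274.] (569, 325, 63, 129, 92.8)
scene lid [458.   9.] (-1140, -645, 54, 330, 32.2)
scene lid [431.   9.] (-998, -733, 164, 357, 34.0)
delta [-255.2, 41.1, 4.1] ang [0.16, -0.02, -0.03] rows 5.2
```

apply_moves([
  {"fingers":87,"delta_pos":[-255,42,0],"angular":[0,0,0]},
  {"fingers":87,"delta_pos":[-255,42,0],"angular":[0,0,0]},
  {"fingers":87,"delta_pos":[-255,42,0],"angular":[0,0,0]},
  {"fingers":87,"delta_pos":[-255,42,0],"angular":[0,0,0]},
  {"fingers":87,"delta_pos":[-255,42,0],"angular":[0,0,0]},
  {"fingers":87,"delta_pos":[-255,42,20],"angular":[0,0,0]},
  {"fingers":87,"delta_pos":[-255,42,60],"angular":[0,0,0]},
  {"fingers":87,"delta_pos":[-255,42,110],"angular":[0,0,0]},
  {"fingers":87,"delta_pos":[-255,42,110],"angular":[0,0,0]},
  {"fingers":87,"delta_pos":[-255,42,110],"angular":[0,0,0]},
])

```text
clock: 31.35
tool_pos: [0.5678, 0.3242, 0.1851]
orientation: [179.9, -0.2, -87.5]
force: [0.4, 0.4, 1.2]
opening: 0.0874
gripper_force: 0.0
```

```bash
python3 - <<'E'
from objs import *
h=tool()[2,3];im=held(8-h*1000,lambda im:blobs(im,'yellow',300))
cv2.imwrite('pics/w13.png',im[:,:,::-1])
E
```

```text
[0.56882684 0.32499099 0.1872663 ] [-1.79946284e+02 -4.13509561e-02 -8.75048922e+01] 0.08739068545275107 0.0
held? [-63.6 -30.5] [65.1 32.5] ctr 0.7 0.9 63 129 89.8
```

View pics/w13.png

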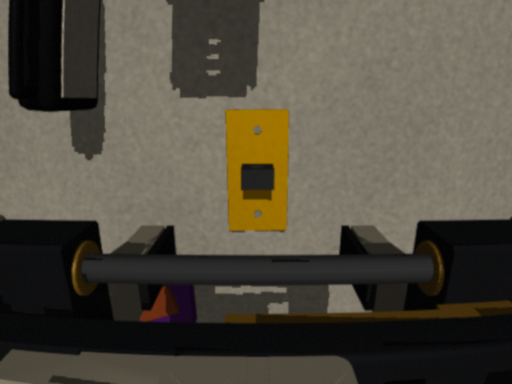

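apply_moves([
  {"fingers":70,"delta_pos":[0.7,0.9,50],"angular":[0,0,0]},
  {"fingers":70,"delta_pos":[0.7,0.9,100],"angular":[0,0,0]},
  {"fingers":70,"delta_pos":[0.7,0.9,150],"angular":[0,0,0]},
  {"fingers":70,"delta_pos":[0.7,0.9,168],"angular":[0,0,0]},
  {"fingers":70,"delta_pos":[0.7,0.9,173],"angular":[0,0,0]},
  {"fingers":70,"delta_pos":[0.7,0.9,173],"angular":[0,0,0]},
  {"fingers":22,"delta_pos":[0.7,0.9,173],"angular":[0,0,0]},
  {"fingers":22,"delta_pos":[0.7,0.9,173],"angular":[0,0,0]},
  {"fingers":22,"delta_pos":[0.7,0.9,173],"angular":[0,0,0]},
  {"fingers":22,"delta_pos":[0.7,0.9,173],"angular":[0,0,0]},
])

```text
clock: 32.4
tool_pos: [0.5674, 0.3245, 0.0141]
orientation: [-179.9, 0.1, -87.5]
force: [-0.3, 0.1, -0.1]
opening: 0.0435
gripper_force: 0.0
```

apply_moves([
  {"fingers":22,"delta_pos":[0,0,0],"angular":[0,0,0]},
  {"fingers":22,"delta_pos":[0,0,0],"angular":[0,0,0]},
  {"fingers":22,"delta_pos":[0,0,0],"angular":[0,0,0]},
  {"fingers":22,"delta_pos":[0,0,0],"angular":[0,0,0]},
  {"fingers":22,"delta_pos":[0,0,-10],"angular":[0,0,0]},
  {"fingers":22,"delta_pos":[0,0,-50],"angular":[0,0,0]},
  {"fingers":22,"delta_pos":[0,0,-100],"angular":[0,0,0]},
  {"fingers":22,"delta_pos":[0,0,-150],"angular":[0,0,0]},
  {"fingers":22,"delta_pos":[0,0,-200],"angular":[0,0,0]},
  {"fingers":22,"delta_pos":[0,0,-240],"angular":[0,0,0]},
])

```text
clock: 33.4
tool_pos: [0.5669, 0.324, 0.2565]
orientation: [-179.9, 0.1, -87.5]
force: [1.2, 0.3, -3.2]
opening: 0.0315
gripper_force: 30.0
```

```bash
python3 - <<'E'
from objs import *
held(-5,lambda im:blobs(im,'yellow',300));plan((620.6,73,250),-87.5)
E
```

```text
[0.5694601  0.32513842 0.2639548 ] [-179.44668221    0.31295129  -87.47663055] 0.03202321443982238 29.995118379592896
held? [-31.4 -12.9] [-24.4  16.7] ctr -27.9 1.9 7 30 0.1
held? [ 11.  -27.9] [65.9 32.1] ctr 38.4 2.1 55 60 0.1
delta [254.2, -39.9, 13.0] ang [-0.55, 0.31, 0.02] rows 5.2
```

apply_moves([
  {"fingers":22,"delta_pos":[45,-7,0],"angular":[0,0,0]},
  {"fingers":22,"delta_pos":[90,-15,0],"angular":[0,0,0]},
  {"fingers":22,"delta_pos":[135,-23,0],"angular":[0,0,0]},
  {"fingers":22,"delta_pos":[180,-31,0],"angular":[0,0,0]},
  {"fingers":22,"delta_pos":[225,-37,0],"angular":[0,0,0]},
  {"fingers":22,"delta_pos":[252,-41,0],"angular":[0,0,0]},
  {"fingers":22,"delta_pos":[252,-41,0],"angular":[0,0,0]},
  {"fingers":22,"delta_pos":[252,-41,0],"angular":[0,0,0]},
  {"fingers":22,"delta_pos":[252,-41,0],"angular":[0,0,0]},
  {"fingers":22,"delta_pos":[252,-41,0],"angular":[0,0,0]},
])

```text
clock: 34.45
tool_pos: [0.6186, 0.0751, 0.2529]
orientation: [180.0, 0.0, -87.5]
force: [-0.2, -0.4, -3.3]
opening: 0.0319
gripper_force: 30.0
```

```bash
python3 - <<'E'
from objs import *
held(-5,lambda im:blobs(im,'yellow',300));plan((620.4,73,240),-87.5)
E
```

```text
[0.61870717 0.07511603 0.25294022] [ 1.79984909e+02  4.75465603e-03 -8.74537913e+01] 0.03177710543540602 29.994104504585266
held? [-38.  -16.7] [-30.1  14.7] ctr -34.0 -1.0 31 8 90.0
held? [  7.  -31.9] [64.5 30.9] ctr 35.8 -0.5 57 63 0.0
held? [ 43.8 -79.4] [113.3 -54.2] ctr 78.0 -65.9 23 70 85.9
delta [2.2, -1.6, 12.9] ang [0.02, 0.0, 0.05] rows 0.3
```

apply_moves([
  {"fingers":22,"delta_pos":[2.2,-1.6,30],"angular":[0,0,0]},
  {"fingers":22,"delta_pos":[2.2,-1.6,60],"angular":[0,0,0]},
  {"fingers":22,"delta_pos":[2.2,-1.6,80],"angular":[0,0,0]},
  {"fingers":22,"delta_pos":[2.2,-1.6,90],"angular":[0,0,0]},
  {"fingers":22,"delta_pos":[2.2,-1.6,100],"angular":[0,0,0]},
  {"fingers":22,"delta_pos":[2.2,-1.6,115],"angular":[0,0,0]},
  {"fingers":22,"delta_pos":[2.2,-1.6,130],"angular":[0,0,0]},
  {"fingers":22,"delta_pos":[2.2,-1.6,145],"angular":[0,0,0]},
  {"fingers":22,"delta_pos":[2.2,-1.6,145],"angular":[0,0,0]},
])

```text
clock: 35.4
tool_pos: [0.6198, 0.0721, 0.1067]
orientation: [179.9, -0.0, -87.5]
force: [-0.1, 0.0, -3.3]
opening: 0.0319
gripper_force: 30.0
```

apply_moves([
  {"fingers":22,"delta_pos":[0,0,5],"angular":[0,0,0]},
  {"fingers":22,"delta_pos":[0,0,9],"angular":[0,0,0]},
  {"fingers":22,"delta_pos":[0,0,10],"angular":[0,0,0]},
  {"fingers":22,"delta_pos":[0,0,10],"angular":[0,0,0]},
  {"fingers":22,"delta_pos":[0,0,10],"angular":[0,0,0]},
])

```text
clock: 35.9
tool_pos: [0.621, 0.0721, 0.0985]
orientation: [-179.9, 0.0, -87.5]
force: [0.1, -0.1, -3.1]
opening: 0.0319
gripper_force: 30.0
```

apply_moves([
  {"fingers":40,"delta_pos":[0,0,0],"angular":[0,0,0]},
  {"fingers":60,"delta_pos":[0,0,0],"angular":[0,0,0]},
  {"fingers":60,"delta_pos":[0,0,0],"angular":[0,0,0]},
  {"fingers":60,"delta_pos":[0,0,-40],"angular":[0,0,0]},
  {"fingers":60,"delta_pos":[0,0,-80],"angular":[0,0,0]},
  {"fingers":60,"delta_pos":[0,0,-130],"angular":[0,0,0]},
  {"fingers":60,"delta_pos":[0,0,-180],"angular":[0,0,0]},
  {"fingers":80,"delta_pos":[0,0,-195],"angular":[0,0,0]},
  {"fingers":80,"delta_pos":[0,0,-195],"angular":[0,0,0]},
])

```text
clock: 36.8
tool_pos: [0.622, 0.0723, 0.2973]
orientation: [-179.6, 0.1, -87.5]
force: [1.1, 0.4, -0.7]
opening: 0.0708
gripper_force: 0.0
```

```bash
python3 - <<'E'
from objs import *
im,c=snap('wrist','w14');o=ctrl.get_obs();print(o['tool_pos'],o['orientation'])
for b in blobs(im,'yellow',300):print(b.mean(0).round(),rect(b,c,.09))
for b in bigblue(im,20):print('blue',b.mean(0).round(),rect(b,c,.08))
plan((622,-300,290),-92)
E
```

```text
[0.62104988 0.07221875 0.29464372] [-1.79827945e+02  7.34995377e-02 -8.75284896e+01]
[260. 181.] (620, 91, 63, 91, 92.8)
[148.  88.] (755, -5, 44, 139, 96.8)
delta [371.9, 15.1, 4.1] ang [-0.17, 0.08, 4.47] rows 7.4
```

apply_moves([
  {"fingers":80,"delta_pos":[50,2,0],"angular":[0,0,1]},
  {"fingers":80,"delta_pos":[100,4,0],"angular":[0,0,2]},
  {"fingers":80,"delta_pos":[150,6,0],"angular":[0,0,4.5]},
  {"fingers":80,"delta_pos":[200,8,0],"angular":[0,0,4.5]},
  {"fingers":80,"delta_pos":[250,11,0],"angular":[0,0,4.5]},
  {"fingers":80,"delta_pos":[300,13,20],"angular":[0,0,4.5]},
  {"fingers":80,"delta_pos":[350,16,50],"angular":[0,0,4.5]},
  {"fingers":80,"delta_pos":[397,18,80],"angular":[0,0,4.5]},
  {"fingers":80,"delta_pos":[397,18,110],"angular":[0,0,4.5]},
  {"fingers":80,"delta_pos":[397,18,110],"angular":[0,0,4.5]},
])

```text
clock: 37.85
tool_pos: [0.6151, -0.3264, 0.174]
orientation: [179.3, 0.2, -92.3]
force: [-0.6, 1.3, -1.3]
opening: 0.0799
gripper_force: 0.0
```

apply_moves([
  {"fingers":80,"delta_pos":[0,0,0],"angular":[0,0,0]},
  {"fingers":80,"delta_pos":[0,0,0],"angular":[0,0,0]},
])

```text
clock: 38.05
tool_pos: [0.6205, -0.3251, 0.1841]
orientation: [-179.9, -0.0, -92.0]
force: [-0.7, -0.4, -0.8]
opening: 0.0798
gripper_force: 0.0
```

```bash
python3 - <<'E'
from objs import *
h=tool()[2,3];im=held(38-h*1000,lambda im:blobs(im,'red',100))
for n in('scene','side'):
  s,sc=snap(n)
  if n=='scene':
    for b in blobs(s,'yellow'):print(n,'lid',b.mean(0).round(),rect(b,sc,.09))
E
```

```text
[ 0.62080839 -0.32483248  0.18475758] [-1.79867478e+02 -4.90446339e-02 -9.19519956e+01] 0.07997675227271549 0.0
held? [-53.7  -8.2] [24.5  9.7] ctr -14.6 0.8 78 18 0.0
scene lid [255. 199.] (638, 49, 54, 113, 54.8)
```

apply_moves([
  {"fingers":70,"delta_pos":[0,0.5,50],"angular":[0,0,0]},
  {"fingers":50,"delta_pos":[0,0.5,100],"angular":[0,0,0]},
  {"fingers":40,"delta_pos":[0,0.5,140],"angular":[0,0,0]},
  {"fingers":40,"delta_pos":[0,0.5,160],"angular":[0,0,0]},
  {"fingers":40,"delta_pos":[0,0.5,168.5],"angular":[0,0,0]},
  {"fingers":40,"delta_pos":[0,0.5,168.5],"angular":[0,0,0]},
  {"fingers":40,"delta_pos":[0,0.5,168.5],"angular":[0,0,0]},
  {"fingers":10,"delta_pos":[0,0.5,168.5],"angular":[0,0,0]},
  {"fingers":10,"delta_pos":[0,0.5,168.5],"angular":[0,0,0]},
  {"fingers":10,"delta_pos":[0,0.5,168.5],"angular":[0,0,0]},
])

```text
clock: 39.2
tool_pos: [0.6198, -0.3255, 0.0157]
orientation: [-179.9, -0.0, -92.0]
force: [-0.5, -0.1, -0.0]
opening: 0.0212
gripper_force: 0.3
```

apply_moves([
  {"fingers":10,"delta_pos":[0,0,0],"angular":[0,0,0]},
  {"fingers":10,"delta_pos":[0,0,0],"angular":[0,0,0]},
  {"fingers":10,"delta_pos":[0,0,0],"angular":[0,0,0]},
  {"fingers":10,"delta_pos":[0,0,0],"angular":[0,0,0]},
])

```text
clock: 39.6
tool_pos: [0.6197, -0.3255, 0.0149]
orientation: [-179.9, -0.0, -92.0]
force: [1.5, -0.9, 3.0]
opening: 0.0196
gripper_force: 30.0
```

```bash
python3 - <<'E'
from h import *
plan((634.9,-257,92.9),-87.5)
E
```

```text
delta [-69.0, -12.8, -78.0] ang [-0.05, -0.02, -4.52] rows 2.1
```

apply_moves([
  {"fingers":10,"delta_pos":[0,0,-5],"angular":[0,0,0]},
  {"fingers":10,"delta_pos":[0,0,-20],"angular":[0,0,0]},
  {"fingers":10,"delta_pos":[0,0,-45],"angular":[0,0,0]},
  {"fingers":10,"delta_pos":[0,0,-70],"angular":[0,0,0]},
  {"fingers":10,"delta_pos":[-20,-4,-78],"angular":[0,0,-2]},
  {"fingers":10,"delta_pos":[-45,-9,-78],"angular":[0,0,-4.5]},
  {"fingers":10,"delta_pos":[-69,-13,-78],"angular":[0,0,-4.5]},
  {"fingers":10,"delta_pos":[-69,-13,-78],"angular":[0,0,-4.5]},
  {"fingers":10,"delta_pos":[-69,-13,-78],"angular":[0,0,-4.5]},
  {"fingers":10,"delta_pos":[-69,-13,-78],"angular":[0,0,-4.5]},
])

```text
clock: 40.6
tool_pos: [0.6343, -0.2573, 0.0928]
orientation: [180.0, -0.0, -87.5]
force: [-0.4, -0.2, -1.3]
opening: 0.0198
gripper_force: 30.0
```

```bash
python3 - <<'E'
from objs import *
o=ctrl.get_obs();print(o['tool_pos'],o['orientation'],o['opening'],o['gripper_force'])
a,ca=snap('scene','c20');b,cb=snap('side','s20')
tip=np.array([.6233,-.027,.106]);print(proj(tip,ca),proj(tip,cb))
hole=np.array([.6238,0,.106]);print('hole',proj(hole,ca),proj(hole,cb))
A=cv2.resize(a[150:225,200:300],(400,300),interpolation=2);B=cv2.resize(b[130:220,220:340],(400,300),interpolation=2)
W,_=snap('wrist');
cv2.imwrite('pics/m20.png',np.vstack([np.hstack([A,B]),np.hstack([cv2.resize(W,(400,300)),np.zeros((300,400,3),np.uint8)])])[:,:,::-1])
E
```

```text
[ 0.63432906 -0.25732317  0.09284129] [ 1.79978489e+02 -3.15908210e-03 -8.75399208e+01] 0.019773800428484412 29.990205466747284
[[245.38323947 177.4118804 ]] [[270.55822112 180.25998996]]
hole [[249.34361836 183.18059887]] [[263.75158221 175.5440039 ]]
```

View pics/m20.png

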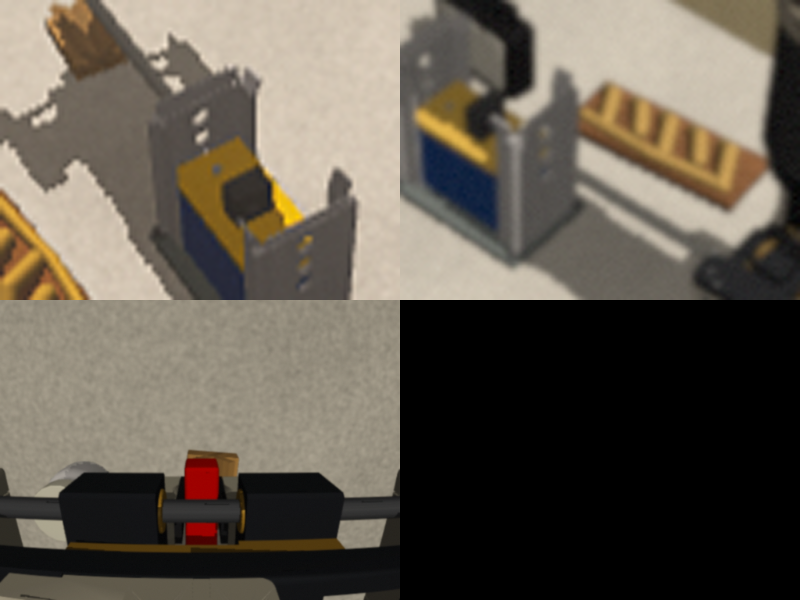

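```bash
python3 - <<'E'
from objs import *
T=tool()
d=-T[:3,0]
for n in('side','scene'):
    c=cam(n);q=[T[:3,3]+[0,0,.0131]+d*s for s in(.08,.13,.18,.2296)]
    print(n,[ (np.round(x*1000)).tolist() for x in q],proj(q,c).round(1).tolist())
s=cv2.imread('pics/s20.png');g=cv2.cvtColor(s,cv2.COLOR_BGR2GRAY).astype(int)
for x in (270,272,275,280,286,292,298):print('col',x,[(y,g[y,x]) for y in range(174,204) if 1][::1] if x in(270,275,286) else '')
a=cv2.cvtColor(cv2.imread('pics/c20.png'),cv2.COLOR_BGR2GRAY)
for y in(152,158,164,170):print('row',y,a[y,215:250].tolist())
E
```

```text
side [[631.0, -178.0, 106.0], [629.0, -128.0, 106.0], [627.0, -78.0, 106.0], [625.0, -28.0, 106.0]] [[313.7, 206.4], [299.0, 197.4], [284.8, 188.7], [271.2, 180.3]]
scene [[631.0, -178.0, 106.0], [629.0, -128.0, 106.0], [627.0, -78.0, 106.0], [625.0, -28.0, 106.0]] [[222.4, 149.2], [229.5, 158.2], [237.0, 167.6], [244.8, 177.4]]
col 270 [(174, np.int64(80)), (175, np.int64(81)), (176, np.int64(83)), (177, np.int64(81)), (178, np.int64(79)), (179, np.int64(80)), (180, np.int64(83)), (181, np.int64(82)), (182, np.int64(81)), (183, np.int64(80)), (184, np.int64(81)), (185, np.int64(81)), (186, np.int64(81)), (187, np.int64(81)), (188, np.int64(81)), (189, np.int64(79)), (190, np.int64(81)), (191, np.int64(77)), (192, np.int64(75)), (193, np.int64(70)), (194, np.int64(65)), (195, np.int64(61)), (196, np.int64(68)), (197, np.int64(83)), (198, np.int64(95)), (199, np.int64(98)), (200, np.int64(98)), (201, np.int64(99)), (202, np.int64(99)), (203, np.int64(97))]
col 272 
col 275 [(174, np.int64(193)), (175, np.int64(197)), (176, np.int64(196)), (177, np.int64(194)), (178, np.int64(193)), (1
[... 1207 characters left out ...]
l 292 
col 298 
row 152 [121, 134, 143, 119, 119, 125, 129, 104, 77, 83, 86, 107, 165, 204, 206, 203, 198, 197, 199, 201, 200, 200, 200, 205, 206, 206, 205, 205, 202, 200, 201, 204, 204, 203, 199]
row 158 [92, 75, 72, 76, 77, 77, 95, 75, 73, 76, 76, 74, 72, 77, 85, 86, 103, 177, 202, 199, 200, 201, 199, 198, 197, 200, 206, 152, 202, 204, 203, 202, 203, 199, 197]
row 164 [184, 82, 72, 80, 80, 77, 72, 69, 70, 69, 67, 67, 69, 68, 67, 68, 77, 78, 80, 87, 86, 116, 97, 92, 90, 175, 111, 103, 105, 103, 104, 104, 103, 103, 96]
row 170 [192, 116, 101, 106, 96, 101, 105, 107, 105, 106, 105, 104, 102, 105, 104, 104, 104, 103, 106, 106, 107, 88, 75, 81, 88, 97, 167, 210, 207, 209, 111, 99, 102, 104, 95]
```

apply_moves([
  {"fingers":10,"delta_pos":[-10,-0.4,0],"angular":[0,0,0]},
  {"fingers":10,"delta_pos":[-20,-0.4,0],"angular":[0,0,0]},
  {"fingers":10,"delta_pos":[-25,-0.4,0],"angular":[0,0,0]},
  {"fingers":10,"delta_pos":[-29,-0.4,0],"angular":[0,0,0]},
  {"fingers":10,"delta_pos":[-33,-0.4,0],"angular":[0,0,0]},
  {"fingers":10,"delta_pos":[-37,-0.4,0],"angular":[0,0,0]},
  {"fingers":10,"delta_pos":[-37,-0.4,0],"angular":[0,0,0]},
])

```text
clock: 41.45
tool_pos: [0.6335, -0.2194, 0.0926]
orientation: [-180.0, 0.0, -87.5]
force: [-0.1, 0.1, -1.0]
opening: 0.02
gripper_force: 30.0
```

apply_moves([
  {"fingers":10,"delta_pos":[-8,0,0],"angular":[0,0,0]},
  {"fingers":10,"delta_pos":[-16,0,0],"angular":[0,0,0]},
  {"fingers":10,"delta_pos":[-26,0,0],"angular":[0,0,0]},
  {"fingers":10,"delta_pos":[-36,0,0],"angular":[0,0,0]},
  {"fingers":10,"delta_pos":[-44,0,0],"angular":[0,0,0]},
  {"fingers":10,"delta_pos":[-44,0,0],"angular":[0,0,0]},
])

```text
clock: 42.05
tool_pos: [0.6317, -0.1746, 0.0927]
orientation: [-180.0, 0.0, -87.4]
force: [0.2, 0.8, -1.9]
opening: 0.0199
gripper_force: 30.0
```

apply_moves([
  {"fingers":10,"delta_pos":[-4,0,0],"angular":[0,0,0]},
  {"fingers":10,"delta_pos":[-8,0,0],"angular":[0,0,0]},
  {"fingers":10,"delta_pos":[-12,0,0],"angular":[0,0,0]},
  {"fingers":10,"delta_pos":[-16,0,0],"angular":[0,0,0]},
  {"fingers":10,"delta_pos":[-16,0,0],"angular":[0,0,0]},
])

```text
clock: 42.55
tool_pos: [0.6309, -0.1595, 0.0926]
orientation: [-180.0, 0.0, -87.5]
force: [0.1, 0.3, -1.2]
opening: 0.0197
gripper_force: 30.0
```

apply_moves([
  {"fingers":10,"delta_pos":[-6,0,0],"angular":[0,0,0]},
  {"fingers":10,"delta_pos":[-14,0,0],"angular":[0,0,0]},
  {"fingers":10,"delta_pos":[-24,0,0],"angular":[0,0,0]},
  {"fingers":10,"delta_pos":[-34,0,0],"angular":[0,0,0]},
  {"fingers":10,"delta_pos":[-44,0,0],"angular":[0,0,0]},
  {"fingers":10,"delta_pos":[-54,0,0],"angular":[0,0,0]},
  {"fingers":10,"delta_pos":[-60,0,0],"angular":[0,0,0]},
  {"fingers":10,"delta_pos":[-60,0,0],"angular":[0,0,0]},
])

```text
clock: 43.35
tool_pos: [0.6284, -0.099, 0.0926]
orientation: [-180.0, 0.0, -87.5]
force: [0.2, -1.0, -1.5]
opening: 0.0195
gripper_force: 30.0
```

apply_moves([
  {"fingers":10,"delta_pos":[-5,0,0],"angular":[0,0,0]},
  {"fingers":10,"delta_pos":[-10,0,0],"angular":[0,0,0]},
  {"fingers":10,"delta_pos":[-15,0,0],"angular":[0,0,0]},
  {"fingers":10,"delta_pos":[-20,0,0],"angular":[0,0,0]},
  {"fingers":10,"delta_pos":[-25,0,0],"angular":[0,0,0]},
  {"fingers":10,"delta_pos":[-25,0,0],"angular":[0,0,0]},
])

```text
clock: 43.95
tool_pos: [0.6271, -0.0743, 0.0926]
orientation: [180.0, 0.0, -87.5]
force: [-0.7, 0.8, -0.8]
opening: 0.0201
gripper_force: 30.0
```

apply_moves([
  {"fingers":10,"delta_pos":[-5,0,0],"angular":[0,0,0]},
  {"fingers":10,"delta_pos":[-10,0,0],"angular":[0,0,0]},
  {"fingers":10,"delta_pos":[-14,0,0],"angular":[0,0,0]},
  {"fingers":10,"delta_pos":[-17,0,0],"angular":[0,0,0]},
  {"fingers":10,"delta_pos":[-17,0,0],"angular":[0,0,0]},
  {"fingers":10,"delta_pos":[-17,0,0],"angular":[0,0,0]},
])

```text
clock: 44.55
tool_pos: [0.6265, -0.0577, 0.0925]
orientation: [-180.0, 0.0, -87.5]
force: [-1.6, 0.5, -0.7]
opening: 0.0192
gripper_force: 30.0
```

apply_moves([
  {"fingers":10,"delta_pos":[-1.5,0,0],"angular":[0,0,0]},
  {"fingers":10,"delta_pos":[-2.5,0,0],"angular":[0,0,0]},
  {"fingers":10,"delta_pos":[-2.5,0,0],"angular":[0,0,0]},
])

```text
clock: 44.85
tool_pos: [0.6263, -0.0556, 0.0925]
orientation: [180.0, -0.0, -87.5]
force: [-1.2, -0.4, -0.6]
opening: 0.02
gripper_force: 30.0
```

apply_moves([
  {"fingers":10,"delta_pos":[-1,0,0],"angular":[0,0,0]},
  {"fingers":10,"delta_pos":[-2,0,0],"angular":[0,0,0]},
  {"fingers":10,"delta_pos":[-3,0,0],"angular":[0,0,0]},
  {"fingers":10,"delta_pos":[-3,0,0],"angular":[0,0,0]},
])

```text
clock: 45.25
tool_pos: [0.6263, -0.0554, 0.0926]
orientation: [180.0, -0.2, -87.5]
force: [2.7, -14.9, -3.7]
opening: 0.02
gripper_force: 30.0
```

apply_moves([
  {"fingers":10,"delta_pos":[2.8,0,0.5],"angular":[0,0,0]},
  {"fingers":10,"delta_pos":[2.8,0,1],"angular":[0,0,0]},
  {"fingers":24,"delta_pos":[2.8,0,1],"angular":[0,0,0]},
  {"fingers":30,"delta_pos":[2.8,0,1],"angular":[0,0,0]},
  {"fingers":60,"delta_pos":[2.8,0,0],"angular":[0,0,0]},
  {"fingers":60,"delta_pos":[2.8,0,0],"angular":[0,0,0]},
  {"fingers":60,"delta_pos":[2.8,0,0],"angular":[0,0,0]},
  {"fingers":60,"delta_pos":[4,0,-40],"angular":[0,0,0]},
  {"fingers":60,"delta_pos":[4,0,-90],"angular":[0,0,0]},
  {"fingers":60,"delta_pos":[4,0,-140],"angular":[0,0,0]},
])

```text
clock: 46.25
tool_pos: [0.626, -0.0566, 0.2339]
orientation: [179.9, -0.0, -87.5]
force: [1.0, -0.2, 0.4]
opening: 0.0595
gripper_force: 0.0
```

apply_moves([
  {"fingers":80,"delta_pos":[0,0,-50],"angular":[0,0,0]},
  {"fingers":80,"delta_pos":[-20,0,-90],"angular":[0,0,0]},
  {"fingers":80,"delta_pos":[-30,0,-90],"angular":[0,0,0]},
  {"fingers":80,"delta_pos":[-30,0,-90],"angular":[0,0,0]},
  {"fingers":80,"delta_pos":[-30,0,-90],"angular":[0,0,0]},
])

```text
clock: 46.75
tool_pos: [0.6246, -0.0264, 0.3216]
orientation: [179.9, 0.0, -87.5]
force: [-0.5, 0.0, -1.3]
opening: 0.0795
gripper_force: 0.0
```

```bash
python3 - <<'E'
from objs import *
im,c=snap('wrist','w30');o=ctrl.get_obs();print(o['tool_pos'],o['force'])
for b in blobs(im,'red',50):print('red',rect(b,c,.114))
s,sc=snap('side')
for b in blobs(s,'red',20):print('side',rect(b,sc,.106))
for b in blobs(cv2.imread('pics/side0.png')[:,:,::-1].copy(),'red',20):print('side0',rect(b,sc,.106))
w=cv2.imread('pics/w1.png')
E
```

```text
[ 0.624574   -0.02674261  0.32128984] [-0.05260831 -0.20310551 -0.44733556]
red (626, -39, 18, 77, 92.8)
side (621, -32, 15, 52, 89.9)
side0 (623, -44, 15, 71, 92.4)
```

```bash
python3 -c "
from plant import ctrl
print(ctrl.close_job())"
```

```text
the job is handed in; nothing more can be done
None
```

I stacked the three blue trays and the lid in the carrier, lug upwards, and pushed the rod through until its handle met the cheek with about 15 N of contact force. The job is handed in at about 47 s on the robot's clock, but the hand-in returned no verdict and I took no final picture of the lid and trays.

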